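# Pack the carver's chisel kit into its foam-lined tray

## Robot

A 6-joint arm with a two-finger parallel gripper is mounted at the origin on a cart in front of the work surface, level with it; the furniture and walls round the work are solid. World frame = base frame: x ahead of the robot, y to its left, z up, the work surface at z = 0. Lengths are in m, angles in rad, forces in N, time in s.
With the tool pointing down it reaches from about 0.225 to 0.875 m from the base axis. Payload 3.4 kg.
Tool frame: the origin (TCP) lies at the very end of the fingers, on their centre line; the grasp point (between the pads) lies behind it (manip.grasp_offset is the z of the grasp point in the tool frame, in m); z points along the fingers, y is the line along which they close (so a half turn about z gives the same grasp; the last joint's range is limited). The gripper opens to 85 mm and grips with 20 to 120 N. Pads are 22 mm wide; open, the fingers measure 114 mm over their backs; the gripper's body (76 mm by 85 mm) begins 54 mm behind the grasp point. The pads swing forward as they close: fully open they stand 13 mm farther back than shut.
Start: joints at [-0.121, 0.276, 1.505, -0, 1.361, -0.121], TCP at [0.575, -0, 0.231] pointing down, gripper open.
Joint ranges: [-2.89, 2.89], [-0.75, 2.08], [0.22, 2.7], [-1.18, 4.32], [0.11, 2.71], [-2.7, 2.7]. Speed limits (rad/s): [2.57, 2.57, 3.14, 3.14, 3.14, 3.14].

## Interface

Orientations are given as a unit quaternion [w, x, y, z].
In Python, from rig import manip gives the robot as it stands.
- The arm moves only by the shell command python3 -m pendant 'ROWS' [FORCE]. ROWS is JSON, a list of rows, each an object of numbers: "dx", "dy", "dz": the shift along the tool's x, y, z in m; "rx", "ry", "rz": the turn, a rotation vector about the tool's x, y, z in degrees; "hand": the finger opening in m, from 0 to 0.0854. In form: [{"dx": .., "dy": .., "dz": .., "rx": .., "ry": .., "rz": .., "hand": ..}, ...]. A call has 1 to 12 rows; each row shifts and turns the commanded pose from where the row before left it, along the tool's axes as they then stand; what a row does not reach is not made up. A row lasts 1/12 s, in which the tool goes at most 41.7 mm and 7.16 degrees, less where a joint would pass 70% of its speed; a pose out of reach is approached as far as the arm can. A call is refused whole if a number of a shift passes 0.0417 or a number of a turn 7.16, either way. A call with a gripper value outside its range is refused whole. The fingers move at their own pace and stop on an object; FORCE is the grip in N (left out, the last holds). Time passes only in rows, so rows that do not move let the fingers close. It gives the time, the measured TCP pose, the force, the opening and the grip force at its end, in the units of the state.
- manip.get_state(): the state, without advancing time (a new reading comes with each control period).
- manip.get_image(name): name is "scene" or "side" or "wrist"; returns a dict with "frame" (420x560x3 uint8, red, green, blue), "fx", "fy", "cx", "cy" (pixels), "position" and "attitude" of the camera in the world; the wrist camera has in their place "mount" (4x4, takes a point from camera to tool coordinates, whose origin is the TCP and whose axes are the flange's). Camera axes: x right, y up, looking along -z (the intrinsics and any distortion apply to the point x, -y, -z); pixel columns grow to the right and rows downward; lengths in m; the calibration is good to about 2 mm. The wrist camera is an equidistant fisheye: a pixel r from the principal point sees the ray r / f radians off the axis. A picture is of the moment at which its call begins: read the wrist's pose just before it. There is no depth.
- manip.sign_off(): hands the job in; it is judged then, once.
The state is a dict: "clock": time; "qpos": joint angles; "qd": joint speeds; "effort": joint torques, N m; "position": TCP position; "ee_rot": TCP orientation; "contact_force": force on the tool from outside, world axes, zero at the start; "moment": the same for the moment, N m; "width": finger opening in m; "gripper_force": force on a finger pad.
Only numpy, scipy, OpenCV 4.12 (cv2) and the standard library are available. Lean on these libraries where they do the work, as an engineer would, in place of code of your own. Each camera call takes 0.05 s, during which the arm holds its last target. There are 200 camera calls.

## Task

Pack this carver's kit away: lay each of the three chisels that wear a coloured tape band into the foam insert whose floor has the same colour, and the whetstone into the insert with the white floor, each lying flat on the bottom of its recess (either way round). The two chisels without a band belong to somebody else: leave them where they lie.

Things in the scene. Friction and masses are not known exactly. Their poses are not given: they have to be found in the camera images.
- point_chisel: Octagonal steel stone chisel lying on its side, 189 mm long, shank 18 mm across; tapers to a point, red tape band round the shank on the head half. Origin: mid-length, on its underside; y along it towards the struck head, z up. Pinch it across (along x) at its centre of mass, y = +18 mm. Goes into the insert with the red floor.
- claw_chisel: Octagonal steel stone chisel lying on its side, 166 mm long, shank 14 mm across; the cutting end is a toothed claw 22 mm wide, blue tape band round the shank on the head half. Origin: mid-length, on its underside; y along it towards the struck head, z up. Pinch it across (along x) at its centre of mass, y = +5 mm. Goes into the insert with the blue floor.
- flat_chisel: Octagonal steel stone chisel lying on its side, 162 mm long, shank 16 mm across; flat straight edge 23 mm wide, yellow tape band round the shank on the head half. Origin: mid-length, on its underside; y along it towards the struck head, z up. Pinch it across (along x) at its centre of mass, y = +8 mm. Goes into the insert with the yellow floor.
- whetstone: Two-layer sharpening stone, a plain bar 48 mm (x) by 150 mm (y) by 24 mm high. Origin: centre of its underside; y along it, z up. Belongs in the insert with the white floor.
- plain_flat_chisel: Look-alike to leave: the same flat chisel, 162 mm long and 16 mm across, but with no coloured band. Origin at mid-length on its underside, y towards its head.
- thin_point_chisel: Look-alike to leave: thin point chisel, 172 mm long, shank 8 mm across, head 14 mm, with no coloured band, lying off to the left of the tray. Origin at mid-length on its underside, y towards its head.
- insert_red: Black foam block 66 (x) by 224 mm (y), red floor; one of four side by side along x, in any order, in a fixed wooden tray. Recess for the point chisel 32 (x) by 206 mm (y), centred. A 68 mm wide (y) finger channel, as deep, crosses all four along x at mid-length. Origin: centre of underside, 4 mm over the table; floor z = 4 mm, foam top 16, tray walls 20 (4 at the channel).
- insert_blue: Black foam block 66 (x) by 224 mm (y), blue floor; one of four side by side along x, in any order, in a fixed wooden tray. Recess for the claw chisel 36 (x) by 184 mm (y), centred. A 68 mm wide (y) finger channel, as deep, crosses all four along x at mid-length. Origin: centre of underside, 4 mm over the table; floor z = 4 mm, foam top 16, tray walls 20 (4 at the channel).
- insert_yellow: Black foam block 66 (x) by 224 mm (y), yellow floor; one of four side by side along x, in any order, in a fixed wooden tray. Recess for the flat chisel 36 (x) by 180 mm (y), centred. A 68 mm wide (y) finger channel, as deep, crosses all four along x at mid-length. Origin: centre of underside, 4 mm over the table; floor z = 4 mm, foam top 16, tray walls 20 (4 at the channel).
- insert_white: Black foam block 66 (x) by 224 mm (y), white floor; one of four side by side along x, in any order, in a fixed wooden tray. Recess for the whetstone 60 (x) by 168 mm (y), centred. A 68 mm wide (y) finger channel, as deep, crosses all four along x at mid-length. Origin: centre of underside, 4 mm over the table; floor z = 4 mm, foam top 16, tray walls 20 (4 at the channel).

How it is judged:
By the outcome, as a careful person would: the job done as asked, in the order asked, and still so for the second after the job is handed in, with the robot touching nothing.
It also fails if it takes over 96 s, if anything falls off the work surface, if the arm or the gripper's body presses on something with over 40 N, if the wrist force passes 120 N, or if a joint passes its speed limit or range.

## Working session

There is one attempt and no reset: what is moved stays moved. The work goes in short steps, Python scripts to look and compute and a shell command to move; the robot and the scene stay as the last step left them, time stands still between calls to the robot, and variables do not carry over. Pictures are saved under pics/ and viewed, at most 14 in all, crops included, and the job is handed in when it is done.

```bash
ls; mkdir -p pics
python3 - <<'E'
from rig import manip
import cv2,json
s=manip.get_state(); print(s); print(manip.grasp_offset)
for n in ("scene","side","wrist"):
    d=manip.get_image(n); cv2.imwrite(f"pics/{n}0.png",d["frame"][:,:,::-1])
    print(n,{k:(v.tolist() if hasattr(v,'tolist') else v) for k,v in d.items() if k!="frame"})
E
```

```text
pics
{'clock': 0.0, 'qpos': array([-1.20973004e-01,  2.76628547e-01,  1.50614316e+00,  1.97934176e-05,
        1.36067593e+00, -1.20991372e-01]), 'qd': array([-0.00059138,  0.00061933,  0.00145364,  0.00138345, -0.0018739 ,
       -0.00105227]), 'effort': array([ 6.20495921e-04, -4.16768074e+01, -2.45808578e+01, -1.52056768e-04,
        1.11346930e-02,  1.69860516e-05]), 'position': array([5.74478864e-01, 8.05945802e-05, 2.30416568e-01]), 'ee_rot': array([-7.36160396e-04,  7.07101449e-01,  7.07111505e-01, -5.64272751e-04]), 'contact_force': array([ 0.11957474, -0.40943923, -0.38028924]), 'moment': array([-0.01369971, -0.02208267,  0.01559752]), 'gripper_force': 0.0, 'width': 0.08507405846343125}
-0.0187
scene {'fx': 424.8591116836645, 'fy': 424.8591116836645, 'cx': 277.85024862240346, 'cy': 206.060670992524, 'position': [-0.11383865471921718, 0.635184321116402, 0.6834773685047059], 'attitude': [-0.46655068786126286, -0.21509586532944008, 0.34924102537454016, 0.7836420934136333]}
side {'fx': 521.7586633401039, 'fy': 521.7586633401039, 'cx': 284.82671385765684, 'cy': 210.48574821118336, 'position': [0.5604182266953863, -1.0226059031644938, 0.6388613599254784], 'attitude': [0.8373715921907993, 0.5460946704289482, 0.019071185306931783, 0.015023894699200967]}
wrist {'fx': 325.19226210127806, 'fy': 325.19226210127806, 'cx': 280.6825252415662, 'cy': 207.26920099104447, 'mount': [[-0.00017405192848177857, 0.9587287374888707, 0.28432231291075194, 0.07215572373269873], [0.9999999764414333, 0.0002037462502097383, -7.486384249060456e-05, -0.0008475275743109467], [-0.00012970372230112836, 0.2843222931823301, -0.9587287503650253, -0.14393425940984872], [0.0, 0.0, 0.0, 1.0]]}
```

View pics/scene0.png

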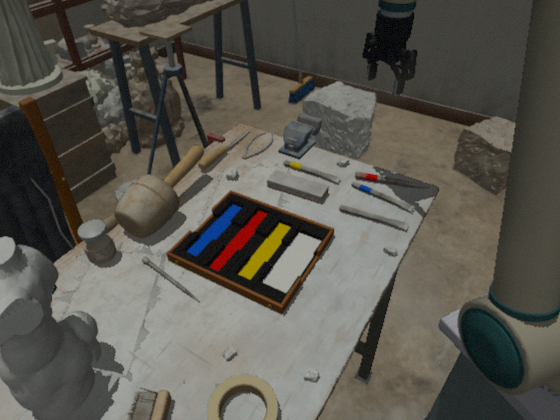

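View pics/side0.png

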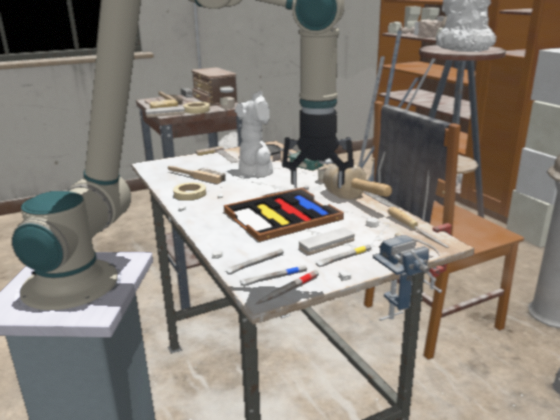

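View pics/wrist0.png

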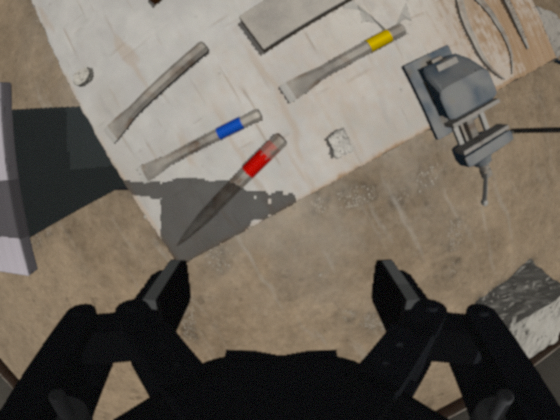

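```bash
cat > h.py <<'E'
import numpy as np, cv2
from scipy.spatial.transform import Rotation as R
from rig import manip
def q(v): return R.from_quat([v[1],v[2],v[3],v[0]])
def snap(n):
    s=manip.get_state(); d=manip.get_image(n)
    if n=="wrist":
        M=np.array(d["mount"]); r=q(s["ee_rot"]).as_matrix()
        d["C"]=r@M[:3,3]+s["position"]; d["R"]=r@M[:3,:3]
    else: d["C"]=np.array(d["position"]); d["R"]=q(d["attitude"]).as_matrix()
    d["fish"]=n=="wrist"; return d
def cast(d,uv,z):
    uv=np.atleast_2d(np.array(uv,float)); x=(uv[:,0]-d["cx"])/d["fx"]; y=(uv[:,1]-d["cy"])/d["fy"]
    if d["fish"]:
        t=np.hypot(x,y)+1e-12; k=np.sin(t)/t; c=np.stack([x*k,-y*k,-np.cos(t)],1)
    else: c=np.stack([x,-y,-np.ones_like(x)],1)
    w=c@d["R"].T; return d["C"]+w*((z-d["C"][2])/w[:,2])[:,None]
def proj(d,P):
    c=(np.atleast_2d(P)-d["C"])@d["R"]; x,y,z=c[:,0],-c[:,1],-c[:,2]; r=np.hypot(x,y)+1e-12
    k=np.arctan2(r,z)/r if d["fish"] else 1/z
    return np.stack([d["cx"]+d["fx"]*x*k,d["cy"]+d["fy"]*y*k],1)
def mask(d,c):
    h=cv2.cvtColor(d["frame"],cv2.COLOR_RGB2HSV); H,S,V=h[:,:,0].astype(int),h[:,:,1],h[:,:,2]
    hue={"red":(H<6)|(H>174),"blue":(H>100)&(H<125),"yellow":(H>20)&(H<32)}
    m=((V>190)&(S<40)) if c=="white" else hue[c]&(S>170)&(V>60)
    return cv2.morphologyEx(m.astype(np.uint8),cv2.MORPH_OPEN,np.ones((2,2)))
def blobs(m,amin=30):
    n,l,st,ce=cv2.connectedComponentsWithStats(m); return sorted([(int(st[i,4]),ce[i].round(1).tolist(),l==i) for i in range(1,n) if st[i,4]>amin],key=lambda b:-b[0])
E
python3 - <<'E'
from h import *
d=snap("wrist")
for n,hd,tp,z in (("red",(280,138),(181,242),.009),("blue",(260,116),(145,172),.007),("yellow",(405,30),(286,93),.008),("plain",(203,46),(112,134),.008)):
    a,b=cast(d,[hd,tp],z); print(n,a.round(3),b.round(3),"L",np.linalg.norm(a-b).round(4),"mid",((a+b)/2).round(3),"ang",np.degrees(np.arctan2(*(a-b)[[1,0]])).round(1))
for v in ("scene","side","wrist"):
    d=snap(v)
    for c in ("red","blue","yellow"):
        for A,ce,l in blobs(mask(d,c))[:3]:
            print(v,c,A,ce,cast(d,ce,.008).round(3))
E
```

```text
red [0.573 0.045 0.009] [ 0.448 -0.082  0.009] L 0.1775 mid [ 0.51  -0.019  0.009] ang 45.4
blue [0.55  0.07  0.007] [0.408 0.008 0.007] L 0.1548 mid [0.479 0.039 0.007] ang 23.5
yellow [0.718 0.179 0.008] [0.579 0.095 0.008] L 0.162 mid [0.649 0.137 0.008] ang 31.0
plain [0.486 0.153 0.008] [0.366 0.057 0.008] L 0.1532 mid [0.426 0.105 0.008] ang 38.6
scene red 861 [239.1, 241.8] [[0.498 0.412 0.008]]
scene red 66 [371.9, 178.2] [[0.539 0.019 0.008]]
scene blue 797 [215.2, 231.0] [[0.555 0.446 0.008]]
scene blue 52 [365.5, 189.5] [[0.51  0.061 0.008]]
scene yellow 961 [265.4, 252.2] [[0.443 0.376 0.008]]
scene yellow 55 [296.1, 166.7] [[0.677 0.165 0.008]]
side red 236 [292.5, 210.2] [[0.508 0.411 0.008]]
side red 41 [307.0, 278.8] [[0.554 0.018 0.008]]
side blue 170 [310.6, 206.0] [[0.562 0.444 0.008]]
wrist red 353 [256.0, 164.5] [[0.546 0.014 0.008]]
wrist blue 251 [229.2, 129.1] [[0.516 0.055 0.008]]
wrist yellow 291 [380.0, 40.8] [[0.687 0.162 0.008]]
```

```bash
cat > shot.py <<'E'
import sys,pickle; from h import *
d=snap(sys.argv[2] if len(sys.argv)>2 else "wrist"); pickle.dump(d,open(sys.argv[1]+".pkl","wb")); cv2.imwrite(f"pics/{sys.argv[1]}.png",d["frame"][:,:,::-1])
E
python3 -m pendant '[{"dx":0.017,"dy":-0.015,"dz":-0.024},{"dx":0.017,"dy":-0.015,"dz":-0.024},{"dx":0.016,"dy":-0.015,"dz":-0.022},{},{},{}]'; python3 shot.py w1
python3 -m pendant '[{"dx":0.04,"dy":-0.005},{"dx":0.04,"dy":-0.005},{"dx":0.04,"dy":-0.005},{"dx":0.04,"dy":-0.005},{"dx":0.04,"dy":-0.005},{"dx":0.04,"dy":-0.005},{"dx":0.04,"dy":-0.005},{"dx":0.04,"dy":-0.005},{"dx":0.03},{},{},{}]'; python3 shot.py w2
python3 -c "
import cv2,numpy as np
cv2.imwrite('pics/w12.png',np.vstack([cv2.imread('pics/w1.png')[:300],cv2.imread('pics/w2.png')[:300]]))"
```

```text
invalid input
invalid input
```

View pics/w12.png

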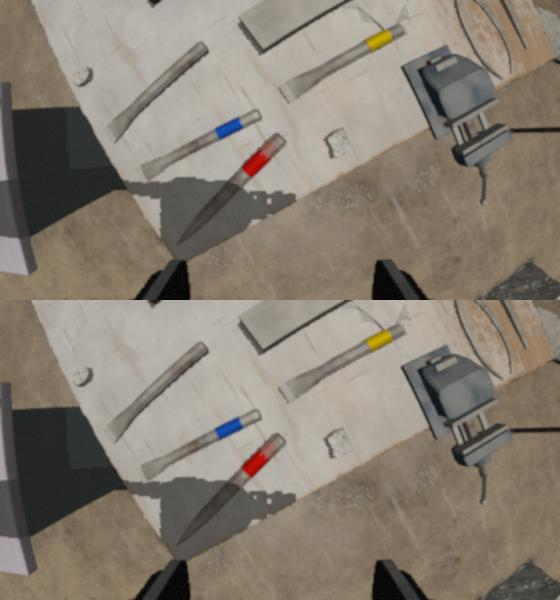

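Both pictures are the same unmoved view: the moves were refused, probably because of the empty rows.

```bash
python3 -m pendant '[{"dx":0.017,"dy":-0.015,"dz":-0.024},{"dx":0.017,"dy":-0.015,"dz":-0.024},{"dx":0.016,"dy":-0.015,"dz":-0.022},{"dx":0},{"dx":0},{"dx":0}]'
```

```text
invalid input
```

```bash
python3 -m pendant '[{"dx":0.017,"dy":-0.015,"dz":-0.024,"rx":0,"ry":0,"rz":0,"hand":0.085},{"dx":0.017,"dy":-0.015,"dz":-0.024,"rx":0,"ry":0,"rz":0,"hand":0.085},{"dx":0.016,"dy":-0.015,"dz":-0.022,"rx":0,"ry":0,"rz":0,"hand":0.085},{"dx":0,"dy":0,"dz":0,"rx":0,"ry":0,"rz":0,"hand":0.085},{"dx":0,"dy":0,"dz":0,"rx":0,"ry":0,"rz":0,"hand":0.085}]'
```

```text
clock: 0.87
position: [0.5303, 0.0505, 0.303]
ee_rot: [0.002, 0.707, 0.708, 0.001]
contact_force: [0.4, -0.8, -0.4]
width: 0.0852
gripper_force: 0.0
```

```bash
python3 shot.py w1
python3 -m pendant '[{"dx":0.04,"dy":-0.005,"dz":0,"rx":0,"ry":0,"rz":0,"hand":0.05},{"dx":0.04,"dy":-0.005,"dz":0,"rx":0,"ry":0,"rz":0,"hand":0.05},{"dx":0.04,"dy":-0.005,"dz":0,"rx":0,"ry":0,"rz":0,"hand":0.05},{"dx":0.04,"dy":-0.005,"dz":0,"rx":0,"ry":0,"rz":0,"hand":0.05},{"dx":0.04,"dy":-0.005,"dz":0,"rx":0,"ry":0,"rz":0,"hand":0.05},{"dx":0.04,"dy":-0.005,"dz":0,"rx":0,"ry":0,"rz":0,"hand":0.05},{"dx":0.04,"dy":-0.005,"dz":0,"rx":0,"ry":0,"rz":0,"hand":0.05},{"dx":0.04,"dy":-0.005,"dz":0,"rx":0,"ry":0,"rz":0,"hand":0.05},{"dx":0.03,"dy":0,"dz":0,"rx":0,"ry":0,"rz":0,"hand":0.05},{"dx":0,"dy":0,"dz":0,"rx":0,"ry":0,"rz":0,"hand":0.05},{"dx":0,"dy":0,"dz":0,"rx":0,"ry":0,"rz":0,"hand":0.05}]'; python3 shot.py w2
python3 -c "
import cv2,numpy as np
cv2.imwrite('pics/w12b.png',np.vstack([cv2.imread('pics/w1.png')[:300],cv2.imread('pics/w2.png')[:300]]))"
```

```text
clock: 1.83
position: [0.4901, 0.4007, 0.2985]
ee_rot: [-0.0, 0.706, 0.708, -0.002]
contact_force: [-0.7, -0.6, -0.6]
width: 0.0499
gripper_force: 0.0
```

View pics/w12b.png

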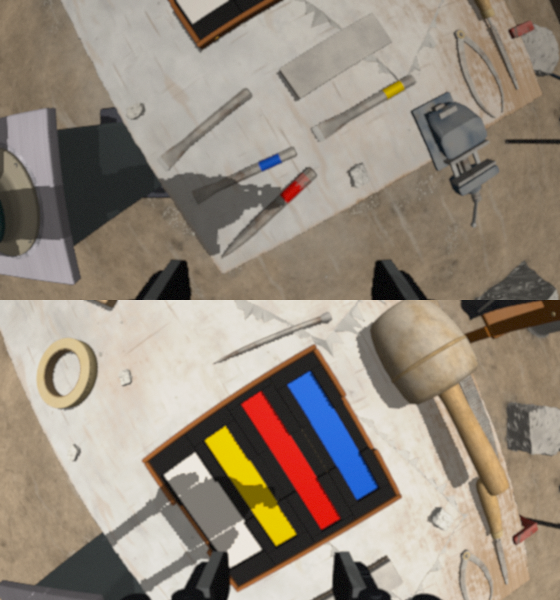

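Run:
```python
import pickle; from h import *
w1=pickle.load(open("w1.pkl","rb")); w2=pickle.load(open("w2.pkl","rb"))
for n,L in (("red",.206),("blue",.184),("yellow",.18),("white",.168)):
  for z in (.004,.008):
    m=mask(w2,n)
    if n=="white":
        h=cv2.cvtColor(w2["frame"],cv2.COLOR_RGB2HSV); continue
    b=blobs(m)[0]; ys,xs=np.nonzero(b[2]); P=cast(w2,np.stack([xs,ys],1),z)
    (cx,cy),(w,h),a=cv2.minAreaRect((P[:,:2]*1000).astype(np.float32)); print(n,z,round(cx,1),round(cy,1),"size",round(w,1),round(h,1),"ang",round(a,1),"want L",L)
for n,z in (("red",.009),("blue",.007),("yellow",.008)):
    b=blobs(mask(w1,n))[0]; print("band",n,b[:2],cast(w1,b[1],z*1.7).round(4))
im=w1["frame"][5:265,185:425,::-1]; cv2.imwrite("pics/c1.png",cv2.resize(im,None,fx=2.3,fy=2.3,interpolation=cv2.INTER_CUBIC))
```

```text
red 0.004 506.3 404.6 size 35.7 212.6 ang 32.2 want L 0.206
red 0.008 506.1 405.2 size 35.4 210.7 ang 32.2 want L 0.206
blue 0.004 562.7 440.3 size 38.8 189.8 ang 32.4 want L 0.184
blue 0.008 562.1 440.6 size 38.5 188.0 ang 32.4 want L 0.184
yellow 0.004 449.4 368.8 size 40.2 186.4 ang 32.3 want L 0.18
yellow 0.008 449.8 369.8 size 39.8 184.7 ang 32.3 want L 0.18
band red (231, [291.8, 192.4]) [[0.5459 0.0158 0.0153]]
band blue (168, [270.5, 163.0]) [[0.5169 0.0559 0.0119]]
band yellow (197, [394.4, 90.1]) [[0.6855 0.1607 0.0136]]
```

View pics/c1.png

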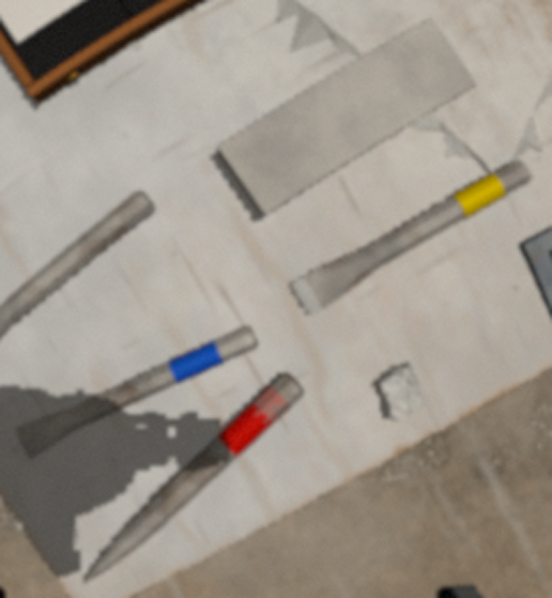

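Run:
```python
import pickle; from h import *
w1=pickle.load(open("w1.pkl","rb"))
f=lambda l:np.array(l,float)/2.3+[185,5]
for n,hd,tp,z,L,com in (("red",(293,380),(86,579),.009,.189,.018),("blue",(253,336),(24,443),.007,.166,.005),("yellow",(525,169),(301,298),.008,.162,.008)):
    a,b=cast(w1,f([hd,tp]),z); u=(a-b)/np.linalg.norm(a-b); m=(a+b)/2
    bd=cast(w1,blobs(mask(w1,n))[0][1],z*1.7)[0]; t=(bd-m)
    print(n,"L",np.linalg.norm(a-b).round(4),L,"ang",np.degrees(np.arctan2(u[1],u[0])).round(1),"mid",m.round(4),"com",(m+com*u).round(4),"band along/across",round(t@u,4),round(-t[0]*u[1]+t[1]*u[0],4))
P=cast(w1,f([(220,151),(430,19),(475,84),(268,213)]),.024); print(P.round(4),P.mean(0).round(4))
print([np.linalg.norm(P[i]-P[i-1]).round(4) for i in range(4)],np.degrees(np.arctan2(*(P[1]-P[0])[[1,0]])).round(1),np.degrees(np.arctan2(*(P[2]-P[3])[[1,0]])).round(1))
```

```text
red L 0.1845 0.189 ang 44.9 mid [ 0.5088 -0.0195  0.009 ] com [ 0.5216 -0.0068  0.009 ] band along/across 0.0512 -0.0012
blue L 0.1555 0.166 ang 24.7 mid [0.4795 0.039  0.007 ] com [0.484  0.0411 0.007 ] band along/across 0.0411 -0.0004
yellow L 0.1627 0.162 ang 31.9 mid [0.6471 0.1375 0.008 ] com [0.6539 0.1418 0.008 ] band along/across 0.0448 -0.0007
[[0.5304 0.1787 0.024 ]
 [0.651  0.2646 0.024 ]
 [0.6776 0.2269 0.024 ]
 [0.5572 0.1435 0.024 ]] [0.604  0.2034 0.024 ]
[np.float64(0.0442), np.float64(0.148), np.float64(0.0462), np.float64(0.1465)] 35.5 34.7
```

```bash
python3 -m pendant '[{"dx":-0.0408,"dy":0.0032,"dz":0,"rx":0,"ry":0,"rz":0,"hand":0.04},{"dx":-0.0408,"dy":0.0032,"dz":0,"rx":0,"ry":0,"rz":0,"hand":0.04},{"dx":-0.0408,"dy":0.0032,"dz":0,"rx":0,"ry":0,"rz":0,"hand":0.04},{"dx":-0.0408,"dy":0.0032,"dz":0,"rx":0,"ry":0,"rz":0,"hand":0.04},{"dx":-0.0408,"dy":0.0032,"dz":0,"rx":0,"ry":0,"rz":0,"hand":0.04},{"dx":-0.0408,"dy":0.0032,"dz":0,"rx":0,"ry":0,"rz":0,"hand":0.04},{"dx":-0.0408,"dy":0.0032,"dz":0,"rx":0,"ry":0,"rz":0,"hand":0.04},{"dx":-0.0408,"dy":0.0032,"dz":0,"rx":0,"ry":0,"rz":0,"hand":0.04},{"dx":-0.0408,"dy":0.0032,"dz":0,"rx":0,"ry":0,"rz":0,"hand":0.04},{"dx":-0.0408,"dy":0.0032,"dz":0,"rx":0,"ry":0,"rz":0,"hand":0.04}]'
python3 -m pendant '[{"dx":0,"dy":0,"dz":0.033,"rx":0,"ry":0,"rz":6.44,"hand":0.04},{"dx":0,"dy":0,"dz":0.033,"rx":0,"ry":0,"rz":6.44,"hand":0.04},{"dx":0,"dy":0,"dz":0.033,"rx":0,"ry":0,"rz":6.44,"hand":0.04},{"dx":0,"dy":0,"dz":0.033,"rx":0,"ry":0,"rz":6.44,"hand":0.04},{"dx":0,"dy":0,"dz":0.033,"rx":0,"ry":0,"rz":6.44,"hand":0.04},{"dx":0,"dy":0,"dz":0.033,"rx":0,"ry":0,"rz":6.44,"hand":0.04},{"dx":0,"dy":0,"dz":0.033,"rx":0,"ry":0,"rz":6.44,"hand":0.04},{"dx":0,"dy":0,"dz":0,"rx":0,"ry":0,"rz":0,"hand":0.04},{"dx":0,"dy":0,"dz":0,"rx":0,"ry":0,"rz":0,"hand":0.04}]'
cat > to.py <<'E'
# to.py x y z ang(tool-x heading deg): needed shift in present tool axes and turn
import sys; from h import *
s=manip.get_state(); r=q(s["ee_rot"]); M=r.as_matrix(); x,y,z,a=map(float,sys.argv[1:5])
h=np.degrees(np.arctan2(M[1,0],M[0,0])); t=M.T@(np.array([x,y,z])-s["position"])
print("dx,dy,dz mm",(t*1000).round(1),"rz",round(-((a-h+180)%360-180),2),"heading",round(h,1),"tilt",M[:,2].round(3),"q",s["qpos"].round(2),"t",s["clock"])
E
python3 to.py 0.5216 -0.0068 0.003 44.9; python3 shot.py w3; python3 shot.py s3 side
python3 -c "
import cv2,numpy as np
a=cv2.imread('pics/w3.png')[100:400,100:460]; b=cv2.imread('pics/s3.png')[180:330,180:400]
cv2.imwrite('pics/c3.png',np.hstack([cv2.resize(a,(420,350)),cv2.resize(b,(380,350))]))"
```

```text
clock: 2.72
position: [0.5207, -0.0119, 0.3011]
ee_rot: [0.0, 0.708, 0.706, -0.0]
contact_force: [1.2, 0.5, -1.2]
width: 0.0399
gripper_force: 0.0
clock: 3.47
position: [0.52, -0.0092, 0.0692]
ee_rot: [-0.001, 0.924, 0.382, -0.002]
contact_force: [0.3, -0.3, 0.8]
width: 0.0401
gripper_force: 0.0
dx,dy,dz mm [ 3.  -0.4 66.2] rz 0.07 heading 45.0 tilt [-0.005  0.    -1.   ] q [-0.15  0.34  1.86 -0.    0.95  0.64] t 3.4667
```

View pics/c3.png

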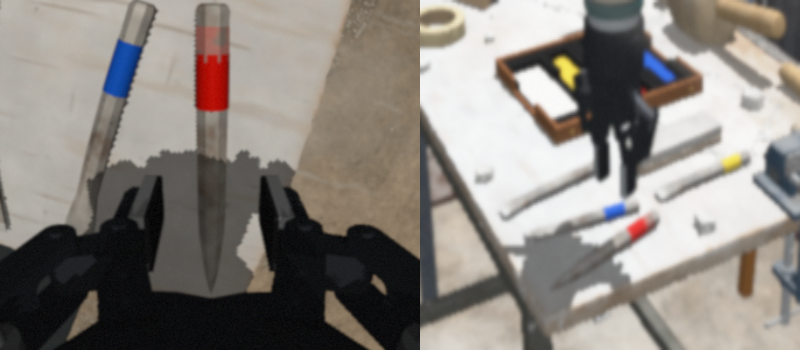

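Fingers straddle the red chisel centrally (w3 crop column 212, fingers 158–265) and are aligned with it. Descend, grip and lift.

```bash
python3 -c "
import pickle; from h import *
d=pickle.load(open('w3.pkl','rb')); print(cast(d,(281.7,104),.009)-np.array([.5216,-.0068,.009]), .189/2-.018)"
python3 -m pendant '[{"dx":0.003,"dy":0,"dz":0.02,"rx":0,"ry":0,"rz":0,"hand":0.036},{"dx":0,"dy":0,"dz":0.02,"rx":0,"ry":0,"rz":0,"hand":0.036},{"dx":0,"dy":0,"dz":0.016,"rx":0,"ry":0,"rz":0,"hand":0.036},{"dx":0,"dy":0,"dz":0.01,"rx":0,"ry":0,"rz":0,"hand":0.036},{"dx":0,"dy":0,"dz":0,"rx":0,"ry":0,"rz":0,"hand":0.036},{"dx":0,"dy":0,"dz":0,"rx":0,"ry":0,"rz":0,"hand":0.036}]' 60
python3 -m pendant '[{"dx":0,"dy":0,"dz":0,"rx":0,"ry":0,"rz":0,"hand":0.005},{"dx":0,"dy":0,"dz":0,"rx":0,"ry":0,"rz":0,"hand":0.005},{"dx":0,"dy":0,"dz":0,"rx":0,"ry":0,"rz":0,"hand":0.005},{"dx":0,"dy":0,"dz":0,"rx":0,"ry":0,"rz":0,"hand":0.005},{"dx":0,"dy":0,"dz":0,"rx":0,"ry":0,"rz":0,"hand":0.005}]' 60
```

```text
[[5.31331630e-02 5.23335950e-02 8.67361738e-18]] 0.0765
clock: 4.07
position: [0.5252, -0.0062, 0.0055]
ee_rot: [0.001, 0.924, 0.382, 0.001]
contact_force: [-0.1, 0.8, -0.0]
width: 0.0359
gripper_force: 0.0
clock: 4.48
position: [0.5251, -0.0058, 0.006]
ee_rot: [0.001, 0.924, 0.382, 0.001]
contact_force: [-1.2, 0.9, 5.8]
width: 0.0153
gripper_force: 58.9
```

```bash
python3 -m pendant '[{"dx":0,"dy":0,"dz":-0.02,"rx":0,"ry":0,"rz":0,"hand":0.005},{"dx":0,"dy":0,"dz":-0.035,"rx":0,"ry":0,"rz":0,"hand":0.005},{"dx":0,"dy":0,"dz":-0.035,"rx":0,"ry":0,"rz":0,"hand":0.005},{"dx":0,"dy":0,"dz":0,"rx":0,"ry":0,"rz":0,"hand":0.005},{"dx":0,"dy":0,"dz":0,"rx":0,"ry":0,"rz":0,"hand":0.005}]'
python3 shot.py w4; python3 shot.py s4 side
python3 -c "
import cv2,numpy as np,pickle; from h import *
d=pickle.load(open('w4.pkl','rb')); print(cast(d,(480,100),.05))
a=cv2.imread('pics/w4.png')[0:300,100:460]; b=cv2.imread('pics/s4.png')[180:330,180:400]
cv2.imwrite('pics/c4.png',np.hstack([cv2.resize(a,(420,350)),cv2.resize(b,(380,350))]))
w2=pickle.load(open('w2.pkl','rb')); print('mallet',cast(w2,[(375,75),(400,10),(475,50),(445,90),(490,190)],.06).round(3))"
```

```text
clock: 4.9
position: [0.5259, -0.0061, 0.0967]
ee_rot: [0.002, 0.924, 0.382, 0.003]
contact_force: [-0.1, 0.5, -3.9]
width: 0.0153
gripper_force: 59.8
[[ 0.68153858 -0.03634963  0.05      ]]
mallet [[0.6   0.522 0.06 ]
 [0.633 0.609 0.06 ]
 [0.742 0.573 0.06 ]
 [0.695 0.513 0.06 ]
 [0.782 0.385 0.06 ]]
```

View pics/c4.png

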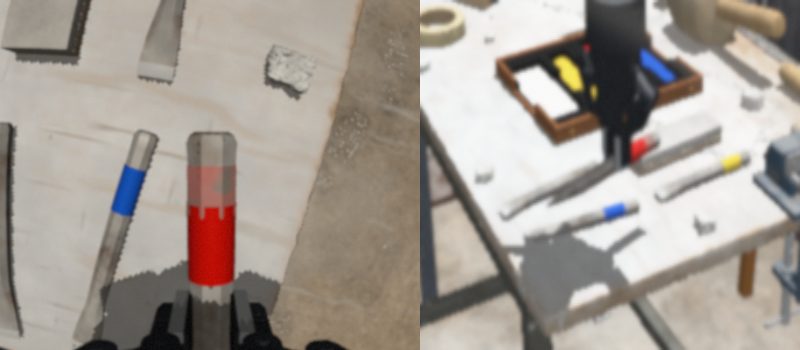

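Red chisel is held square in the fingers, head end at crop (211,132) in the wrist view, level in the side view. Carry it to the red insert.

```bash
python3 -c "
import pickle; from h import *
d=pickle.load(open('w4.pkl','rb')); p=cast(d,(280.9,113),.1)[0]; print('head from grip',np.linalg.norm(p[:2]-[.5259,-.0061]))"
python3 -m pendant '[{"dx":0.0256,"dy":-0.0293,"dz":0,"rx":0,"ry":0,"rz":0,"hand":0.005},{"dx":0.0256,"dy":-0.0293,"dz":0,"rx":0,"ry":0,"rz":0,"hand":0.005},{"dx":0.0256,"dy":-0.0293,"dz":0,"rx":0,"ry":0,"rz":0,"hand":0.005},{"dx":0.0256,"dy":-0.0293,"dz":0,"rx":0,"ry":0,"rz":0,"hand":0.005},{"dx":0.0256,"dy":-0.0293,"dz":0,"rx":0,"ry":0,"rz":0,"hand":0.005},{"dx":0.0256,"dy":-0.0293,"dz":0,"rx":0,"ry":0,"rz":0,"hand":0.005},{"dx":0.0256,"dy":-0.0293,"dz":0,"rx":0,"ry":0,"rz":0,"hand":0.005},{"dx":0.0256,"dy":-0.0293,"dz":0,"rx":0,"ry":0,"rz":0,"hand":0.005},{"dx":0.0256,"dy":-0.0293,"dz":0,"rx":0,"ry":0,"rz":0,"hand":0.005},{"dx":0.0256,"dy":-0.0293,"dz":0,"rx":0,"ry":0,"rz":0,"hand":0.005},{"dx":0.0256,"dy":-0.0293,"dz":0,"rx":0,"ry":0,"rz":0,"hand":0.005}]'
python3 -m pendant '[{"dx":0,"dy":0,"dz":0,"rx":0,"ry":0,"rz":-7,"hand":0.005},{"dx":0,"dy":0,"dz":0,"rx":0,"ry":0,"rz":-7,"hand":0.005},{"dx":0,"dy":0,"dz":0,"rx":0,"ry":0,"rz":-7,"hand":0.005},{"dx":0,"dy":0,"dz":0,"rx":0,"ry":0,"rz":-7,"hand":0.005},{"dx":0,"dy":0,"dz":0,"rx":0,"ry":0,"rz":-7,"hand":0.005},{"dx":0,"dy":0,"dz":0,"rx":0,"ry":0,"rz":-7,"hand":0.005},{"dx":0,"dy":0,"dz":0,"rx":0,"ry":0,"rz":-7,"hand":0.005},{"dx":0,"dy":0,"dz":0,"rx":0,"ry":0,"rz":-7,"hand":0.005},{"dx":0,"dy":0,"dz":0,"rx":0,"ry":0,"rz":-7,"hand":0.005},{"dx":0,"dy":0,"dz":0,"rx":0,"ry":0,"rz":-7,"hand":0.005},{"dx":0,"dy":0,"dz":0,"rx":0,"ry":0,"rz":-7,"hand":0.005},{"dx":0,"dy":0,"dz":0,"rx":0,"ry":0,"rz":0,"hand":0.005}]'
python3 to.py 0.4963 0.4207 0.03 122.2; sleep 1; python3 shot.py w5; python3 shot.py s5 scene
python3 -c "
import cv2,numpy as np
a=cv2.imread('pics/w5.png')[0:350,100:460]; b=cv2.imread('pics/s5.png')[140:320,130:350]
cv2.imwrite('pics/c5.png',np.hstack([cv2.resize(a,(412,400)),cv2.resize(b,(388,400))]))"
```

```text
head from grip 0.07181764638988937
clock: 5.92
position: [0.4939, 0.422, 0.0913]
ee_rot: [0.001, 0.924, 0.382, -0.003]
contact_force: [0.8, 0.0, -3.6]
width: 0.0148
gripper_force: 59.8
clock: 6.92
position: [0.4944, 0.4201, 0.0914]
ee_rot: [-0.001, 0.485, 0.875, -0.003]
contact_force: [-0.2, -0.5, -4.3]
width: 0.0146
gripper_force: 59.9
dx,dy,dz mm [-0.4  2.2 61.3] rz -0.17 heading 122.0 tilt [-0.005 -0.003 -1.   ] q [ 0.6   0.49  1.53 -0.    1.13  0.04] t 6.9167
```

View pics/c5.png

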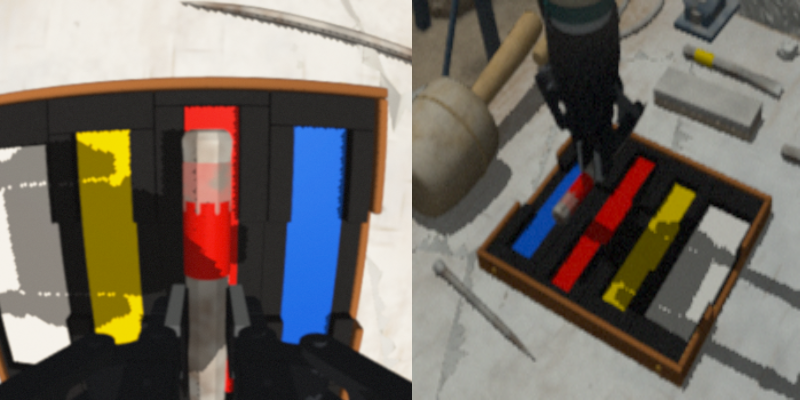

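Head stands over the red floor, chisel about 2 mm short in +dy (crop column 207 vs floor centre 211), matching the computed 2.2 mm. Descend.

```bash
python3 -m pendant '[{"dx":0,"dy":0.0022,"dz":0.02,"rx":0,"ry":0,"rz":0,"hand":0.005},{"dx":0,"dy":0,"dz":0.022,"rx":0,"ry":0,"rz":0,"hand":0.005},{"dx":0,"dy":0,"dz":0.02,"rx":0,"ry":0,"rz":0,"hand":0.005},{"dx":0,"dy":0,"dz":0.01,"rx":0,"ry":0,"rz":0,"hand":0.005},{"dx":0,"dy":0,"dz":0,"rx":0,"ry":0,"rz":0,"hand":0.005},{"dx":0,"dy":0,"dz":0,"rx":0,"ry":0,"rz":0,"hand":0.005}]'
python3 -m pendant '[{"dx":0,"dy":0,"dz":0.003,"rx":0,"ry":0,"rz":0,"hand":0.005},{"dx":0,"dy":0,"dz":0.002,"rx":0,"ry":0,"rz":0,"hand":0.005},{"dx":0,"dy":0,"dz":0,"rx":0,"ry":0,"rz":0,"hand":0.005},{"dx":0,"dy":0,"dz":0,"rx":0,"ry":0,"rz":0,"hand":0.005}]'; python3 to.py 0.4963 0.4207 0.01 122.2
```

```text
clock: 7.52
position: [0.4975, 0.4221, 0.0216]
ee_rot: [-0.0, 0.486, 0.874, -0.001]
contact_force: [0.2, 0.3, -3.4]
width: 0.0147
gripper_force: 59.9
clock: 7.85
position: [0.4981, 0.4226, 0.018]
ee_rot: [0.0, 0.485, 0.874, 0.001]
contact_force: [0.0, -0.1, -3.8]
width: 0.0147
gripper_force: 60.0
dx,dy,dz mm [-0.6 -2.6  8. ] rz -0.29 heading 121.9 tilt [ 0.001  0.001 -1.   ] q [ 0.6   0.56  1.61 -0.    0.97  0.04] t 7.85
```

```bash
python3 -m pendant '[{"dx":0,"dy":-0.002,"dz":0.002,"rx":0,"ry":0,"rz":0,"hand":0.005},{"dx":0,"dy":0,"dz":0.002,"rx":0,"ry":0,"rz":0,"hand":0.005},{"dx":0,"dy":0,"dz":0,"rx":0,"ry":0,"rz":0,"hand":0.005},{"dx":0,"dy":0,"dz":0,"rx":0,"ry":0,"rz":0,"hand":0.005}]'; python3 -m pendant '[{"dx":0,"dy":0,"dz":0.0015,"rx":0,"ry":0,"rz":0,"hand":0.005},{"dx":0,"dy":0,"dz":0,"rx":0,"ry":0,"rz":0,"hand":0.005},{"dx":0,"dy":0,"dz":0,"rx":0,"ry":0,"rz":0,"hand":0.005}]'; python3 to.py 0.4963 0.4207 0.01 122.2
```

```text
clock: 8.18
position: [0.496, 0.4213, 0.0141]
ee_rot: [0.0, 0.485, 0.874, 0.0]
contact_force: [-0.6, -0.8, 2.1]
width: 0.0145
gripper_force: 60.7
clock: 8.43
position: [0.4961, 0.4213, 0.014]
ee_rot: [0.0, 0.485, 0.874, 0.0]
contact_force: [-2.8, -1.8, 11.2]
width: 0.0152
gripper_force: 61.6
dx,dy,dz mm [-0.6 -0.1  4. ] rz -0.28 heading 121.9 tilt [ 0.001  0.    -1.   ] q [ 0.6   0.56  1.62 -0.    0.96  0.04] t 8.4333
```

```bash
python3 -m pendant '[{"dx":0,"dy":0,"dz":0,"rx":0,"ry":0,"rz":0,"hand":0.022},{"dx":0,"dy":0,"dz":0,"rx":0,"ry":0,"rz":0,"hand":0.032},{"dx":0,"dy":0,"dz":0,"rx":0,"ry":0,"rz":0,"hand":0.032},{"dx":0,"dy":0,"dz":0,"rx":0,"ry":0,"rz":0,"hand":0.032},{"dx":0,"dy":0,"dz":-0.02,"rx":0,"ry":0,"rz":0,"hand":0.034},{"dx":0,"dy":0,"dz":-0.04,"rx":0,"ry":0,"rz":0,"hand":0.034},{"dx":0,"dy":0,"dz":-0.04,"rx":0,"ry":0,"rz":0,"hand":0.034},{"dx":0,"dy":0,"dz":-0.04,"rx":0,"ry":0,"rz":0,"hand":0.034},{"dx":0,"dy":0,"dz":0,"rx":0,"ry":0,"rz":0,"hand":0.034}]' 60
 python3 shot.py w6; python3 shot.py s6 scene; python3 to.py 0.4803 0.0394 0.1 24.7
python3 -c "
import cv2,numpy as np
a=cv2.imread('pics/w6.png')[0:350,100:460]; b=cv2.imread('pics/s6.png')[140:320,130:350]
cv2.imwrite('pics/c6.png',np.hstack([cv2.resize(a,(412,400)),cv2.resize(b,(388,400))]))"
```

```text
clock: 9.18
position: [0.5006, 0.4245, 0.1609]
ee_rot: [0.004, 0.485, 0.874, 0.008]
contact_force: [1.0, 1.9, 1.7]
width: 0.0341
gripper_force: 0.0
dx,dy,dz mm [-315.8 -217.1   53. ] rz 97.22 heading 121.9 tilt [ 0.004  0.003 -1.   ] q [ 0.6   0.44  1.45 -0.    1.25  0.04] t 9.2833
```

View pics/c6.png

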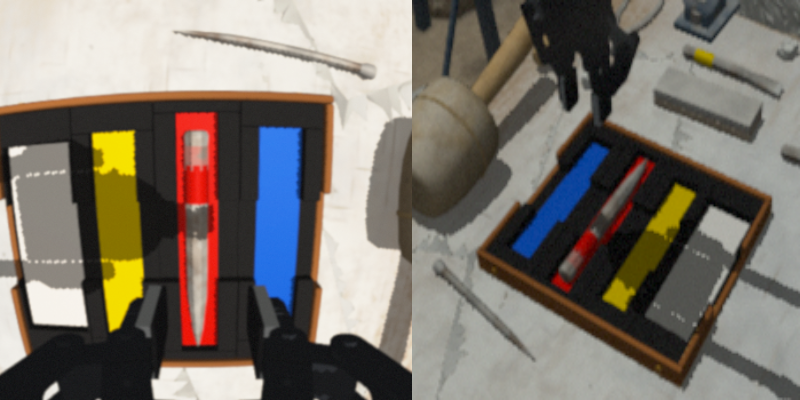

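Red chisel lies in its recess, band and tip inside the red floor (crop cols 180–212, rows 130–345). Now the blue one.

```bash
python3 -m pendant '[{"dx":-0.0316,"dy":-0.0217,"dz":0,"rx":0,"ry":0,"rz":0,"hand":0.034},{"dx":-0.0316,"dy":-0.0217,"dz":0,"rx":0,"ry":0,"rz":0,"hand":0.034},{"dx":-0.0316,"dy":-0.0217,"dz":0,"rx":0,"ry":0,"rz":0,"hand":0.034},{"dx":-0.0316,"dy":-0.0217,"dz":0,"rx":0,"ry":0,"rz":0,"hand":0.034},{"dx":-0.0316,"dy":-0.0217,"dz":0,"rx":0,"ry":0,"rz":0,"hand":0.034},{"dx":-0.0316,"dy":-0.0217,"dz":0,"rx":0,"ry":0,"rz":0,"hand":0.034},{"dx":-0.0316,"dy":-0.0217,"dz":0,"rx":0,"ry":0,"rz":0,"hand":0.034},{"dx":-0.0316,"dy":-0.0217,"dz":0,"rx":0,"ry":0,"rz":0,"hand":0.034},{"dx":-0.0316,"dy":-0.0217,"dz":0,"rx":0,"ry":0,"rz":0,"hand":0.034},{"dx":-0.0316,"dy":-0.0217,"dz":0,"rx":0,"ry":0,"rz":0,"hand":0.034}]'
python3 -m pendant '[{"dx":0,"dy":0,"dz":0.006,"rx":0,"ry":0,"rz":7,"hand":0.034},{"dx":0,"dy":0,"dz":0.006,"rx":0,"ry":0,"rz":7,"hand":0.034},{"dx":0,"dy":0,"dz":0.006,"rx":0,"ry":0,"rz":7,"hand":0.034},{"dx":0,"dy":0,"dz":0.006,"rx":0,"ry":0,"rz":7,"hand":0.034},{"dx":0,"dy":0,"dz":0.006,"rx":0,"ry":0,"rz":7,"hand":0.034},{"dx":0,"dy":0,"dz":0.006,"rx":0,"ry":0,"rz":7,"hand":0.034},{"dx":0,"dy":0,"dz":0.006,"rx":0,"ry":0,"rz":7,"hand":0.034},{"dx":0,"dy":0,"dz":0.006,"rx":0,"ry":0,"rz":7,"hand":0.034},{"dx":0,"dy":0,"dz":0.006,"rx":0,"ry":0,"rz":7,"hand":0.034},{"dx":0,"dy":0,"dz":0.006,"rx":0,"ry":0,"rz":7,"hand":0.034},{"dx":0,"dy":0,"dz":0.006,"rx":0,"ry":0,"rz":7,"hand":0.034},{"dx":0,"dy":0,"dz":0.006,"rx":0,"ry":0,"rz":7,"hand":0.034}]'
python3 -m pendant '[{"dx":0,"dy":0,"dz":0.006,"rx":0,"ry":0,"rz":7,"hand":0.034},{"dx":0,"dy":0,"dz":0.006,"rx":0,"ry":0,"rz":6.2,"hand":0.034},{"dx":0,"dy":0,"dz":0,"rx":0,"ry":0,"rz":0,"hand":0.034},{"dx":0,"dy":0,"dz":0,"rx":0,"ry":0,"rz":0,"hand":0.034}]'
python3 to.py 0.4803 0.0394 0.003 24.7; python3 shot.py w7; python3 to.py 0.4803 0.0394 0.003 24.7
python3 -c "
import cv2,numpy as np
from h import *; import pickle
d=pickle.load(open('w7.pkl','rb')); b=blobs(mask(d,'blue')); print([(x[0],x[1],cast(d,x[1],.012).round(4)) for x in b[:2]])
a=cv2.imread('pics/w7.png')[50:350,100:460]
cv2.imwrite('pics/c7.png',cv2.resize(a,(720,600)))"
```

```text
clock: 10.12
position: [0.4773, 0.0367, 0.15]
ee_rot: [-0.002, 0.485, 0.874, -0.001]
contact_force: [0.8, 0.1, 0.0]
width: 0.0341
gripper_force: 0.0
clock: 11.12
position: [0.4775, 0.0384, 0.0777]
ee_rot: [-0.001, 0.947, 0.322, -0.002]
contact_force: [-0.6, -0.2, -0.6]
width: 0.0341
gripper_force: 0.0
clock: 11.45
position: [0.4777, 0.0384, 0.0664]
ee_rot: [-0.0, 0.977, 0.215, -0.002]
contact_force: [0.8, 0.0, 0.1]
width: 0.0341
gripper_force: 0.0
dx,dy,dz mm [ 3.   0.3 63.3] rz 0.18 heading 24.9 tilt [-0.004  0.    -1.   ] q [-0.07  0.29  1.95 -0.    0.91  1.07] t 11.45
dx,dy,dz mm [ 2.4 -0.  63.9] rz 0.17 heading 24.9 tilt [-0.002  0.    -1.   ] q [-0.07  0.29  1.94 -0.    0.91  1.07] t 11.5
[(979, [281.0, 161.8], array([[0.5154, 0.056 , 0.012 ]]))]
```

View pics/c7.png

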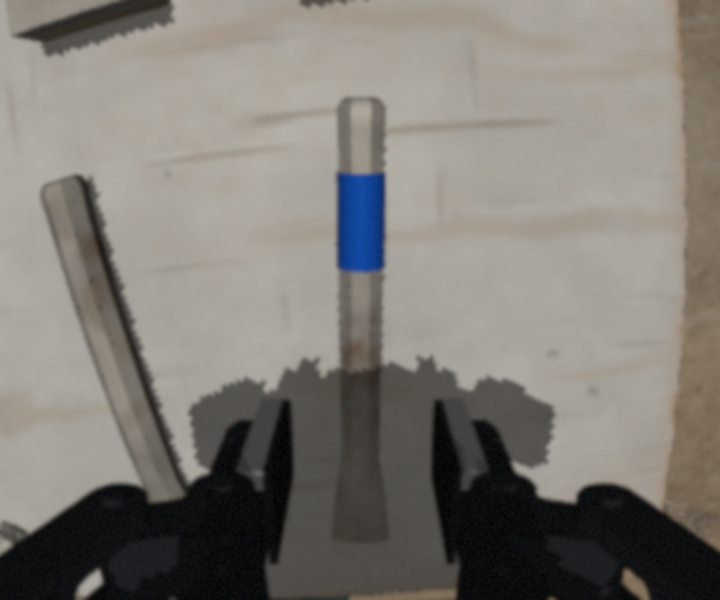

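```bash
python3 -c "
import pickle; from h import *
d=pickle.load(open('w7.pkl','rb')); a=cast(d,(280.5,99),.007)[0]; b=cast(d,(280,320),.003)[0]; print(a,b,np.linalg.norm(a-b)); u=(a-b)/np.linalg.norm(a-b); print('com from head',a-u*.078,'from tip',b+u*.088)"
```

```text
[0.55040345 0.07257317 0.007     ] [0.4032873  0.00485914 0.003     ] 0.16200108868336008
com from head [0.47957023 0.03997034 0.00507409] from tip [0.48320171 0.04164183 0.00517282]
```

Blue chisel lies centred between the fingers (crop column 361, ends at rows 98 and 540); measured 162 mm against 166. Grip and lift.

```bash
python3 -m pendant '[{"dx":0.0035,"dy":0,"dz":0.02,"rx":0,"ry":0,"rz":0,"hand":0.034},{"dx":0,"dy":0,"dz":0.02,"rx":0,"ry":0,"rz":0,"hand":0.034},{"dx":0,"dy":0,"dz":0.015,"rx":0,"ry":0,"rz":0,"hand":0.034},{"dx":0,"dy":0,"dz":0.009,"rx":0,"ry":0,"rz":0,"hand":0.034},{"dx":0,"dy":0,"dz":0,"rx":0,"ry":0,"rz":0,"hand":0.034},{"dx":0,"dy":0,"dz":0,"rx":0,"ry":0,"rz":0,"hand":0.034}]' 60
python3 -m pendant '[{"dx":0,"dy":0,"dz":0,"rx":0,"ry":0,"rz":0,"hand":0.002},{"dx":0,"dy":0,"dz":0,"rx":0,"ry":0,"rz":0,"hand":0.002},{"dx":0,"dy":0,"dz":0,"rx":0,"ry":0,"rz":0,"hand":0.002},{"dx":0,"dy":0,"dz":0,"rx":0,"ry":0,"rz":0,"hand":0.002},{"dx":0,"dy":0,"dz":0,"rx":0,"ry":0,"rz":0,"hand":0.002}]' 60
python3 to.py 0.4812 0.0406 0.003 24.7
python3 -m pendant '[{"dx":0,"dy":0,"dz":-0.02,"rx":0,"ry":0,"rz":0,"hand":0.002},{"dx":0,"dy":0,"dz":-0.035,"rx":0,"ry":0,"rz":0,"hand":0.002},{"dx":0,"dy":0,"dz":-0.035,"rx":0,"ry":0,"rz":0,"hand":0.002},{"dx":0,"dy":0,"dz":0,"rx":0,"ry":0,"rz":0,"hand":0.002},{"dx":0,"dy":0,"dz":0,"rx":0,"ry":0,"rz":0,"hand":0.002}]'
python3 to.py 0.5617 0.443 0.1 122.2
```

```text
clock: 12.0
position: [0.4822, 0.0398, 0.0037]
ee_rot: [-0.0, 0.977, 0.214, -0.0]
contact_force: [0.5, -0.7, -0.7]
width: 0.0341
gripper_force: 0.0
clock: 12.42
position: [0.4829, 0.04, 0.0049]
ee_rot: [0.0, 0.977, 0.214, 0.001]
contact_force: [-0.9, 1.4, 5.8]
width: 0.0155
gripper_force: 59.1
dx,dy,dz mm [-1.3 -1.3  1.9] rz 0.03 heading 24.7 tilt [ 0.002  0.    -1.   ] q [-0.06  0.39  2.01  0.    0.74  1.08] t 12.4167
clock: 12.83
position: [0.4837, 0.0396, 0.0955]
ee_rot: [0.001, 0.977, 0.214, 0.002]
contact_force: [1.2, 0.1, -3.6]
width: 0.0155
gripper_force: 59.6
dx,dy,dz mm [ 239.7 -333.7   -4.3] rz -97.47 heading 24.7 tilt [ 0.005 -0.001 -1.   ] q [-0.06  0.26  1.9  -0.    0.97  1.08] t 12.8333
```

```bash
python3 -m pendant '[{"dx":0,"dy":0,"dz":0,"rx":0,"ry":0,"rz":-7,"hand":0.002},{"dx":0,"dy":0,"dz":0,"rx":0,"ry":0,"rz":-7,"hand":0.002},{"dx":0,"dy":0,"dz":0,"rx":0,"ry":0,"rz":-7,"hand":0.002},{"dx":0,"dy":0,"dz":0,"rx":0,"ry":0,"rz":-7,"hand":0.002},{"dx":0,"dy":0,"dz":0,"rx":0,"ry":0,"rz":-7,"hand":0.002},{"dx":0,"dy":0,"dz":0,"rx":0,"ry":0,"rz":-7,"hand":0.002},{"dx":0,"dy":0,"dz":0,"rx":0,"ry":0,"rz":-7,"hand":0.002},{"dx":0,"dy":0,"dz":0,"rx":0,"ry":0,"rz":-7,"hand":0.002},{"dx":0,"dy":0,"dz":0,"rx":0,"ry":0,"rz":-7,"hand":0.002},{"dx":0,"dy":0,"dz":0,"rx":0,"ry":0,"rz":-7,"hand":0.002},{"dx":0,"dy":0,"dz":0,"rx":0,"ry":0,"rz":-7,"hand":0.002},{"dx":0,"dy":0,"dz":0,"rx":0,"ry":0,"rz":-7,"hand":0.002}]'
python3 -m pendant '[{"dx":0,"dy":0,"dz":0,"rx":0,"ry":0,"rz":-7,"hand":0.002},{"dx":0,"dy":0,"dz":0,"rx":0,"ry":0,"rz":-6.5,"hand":0.002},{"dx":0,"dy":0,"dz":0,"rx":0,"ry":0,"rz":0,"hand":0.002}]'
python3 to.py 0.5597 0.4447 0.095 122.2
```

```text
clock: 13.83
position: [0.4802, 0.0398, 0.0915]
ee_rot: [-0.002, 0.58, 0.814, -0.001]
contact_force: [0.0, 0.7, -3.4]
width: 0.0152
gripper_force: 59.6
clock: 14.08
position: [0.4803, 0.0398, 0.0917]
ee_rot: [-0.002, 0.482, 0.876, -0.001]
contact_force: [-0.5, -0.2, -2.6]
width: 0.0157
gripper_force: 59.6
dx,dy,dz mm [299.7 283.6  -3.6] rz 0.12 heading 122.3 tilt [-0.005  0.    -1.   ] q [-0.06  0.27  1.91 -0.    0.97 -0.63] t 14.0833
```

```bash
python3 -m pendant '[{"dx":0.0272,"dy":0.0258,"dz":0,"rx":0,"ry":0,"rz":0,"hand":0.002},{"dx":0.0272,"dy":0.0258,"dz":0,"rx":0,"ry":0,"rz":0,"hand":0.002},{"dx":0.0272,"dy":0.0258,"dz":0,"rx":0,"ry":0,"rz":0,"hand":0.002},{"dx":0.0272,"dy":0.0258,"dz":0,"rx":0,"ry":0,"rz":0,"hand":0.002},{"dx":0.0272,"dy":0.0258,"dz":0,"rx":0,"ry":0,"rz":0,"hand":0.002},{"dx":0.0272,"dy":0.0258,"dz":0,"rx":0,"ry":0,"rz":0,"hand":0.002},{"dx":0.0272,"dy":0.0258,"dz":0,"rx":0,"ry":0,"rz":0,"hand":0.002},{"dx":0.0272,"dy":0.0258,"dz":0,"rx":0,"ry":0,"rz":0,"hand":0.002},{"dx":0.0272,"dy":0.0258,"dz":0,"rx":0,"ry":0,"rz":0,"hand":0.002},{"dx":0.0272,"dy":0.0258,"dz":0,"rx":0,"ry":0,"rz":0,"hand":0.002},{"dx":0.0272,"dy":0.0258,"dz":0,"rx":0,"ry":0,"rz":0,"hand":0.002},{"dx":0,"dy":0,"dz":0,"rx":0,"ry":0,"rz":0,"hand":0.002}]'
python3 to.py 0.5597 0.4447 0.021 122.2; python3 shot.py w8;python3 shot.py s8 scene
python3 -c "
import cv2,numpy as np
a=cv2.imread('pics/w8.png')[0:350,100:460]; b=cv2.imread('pics/s8.png')[140:320,130:350]
cv2.imwrite('pics/c8.png',np.hstack([cv2.resize(a,(412,400)),cv2.resize(b,(388,400))]))"
```

```text
clock: 15.08
position: [0.5633, 0.4518, 0.0911]
ee_rot: [-0.001, 0.483, 0.876, 0.003]
contact_force: [-0.0, -0.3, -3.4]
width: 0.0156
gripper_force: 59.9
dx,dy,dz mm [-4.4 -7.1 70.1] rz 0.05 heading 122.3 tilt [ 0.001  0.006 -1.   ] q [0.58 0.58 1.36 0.   1.2  0.01] t 15.0833
```

View pics/c8.png

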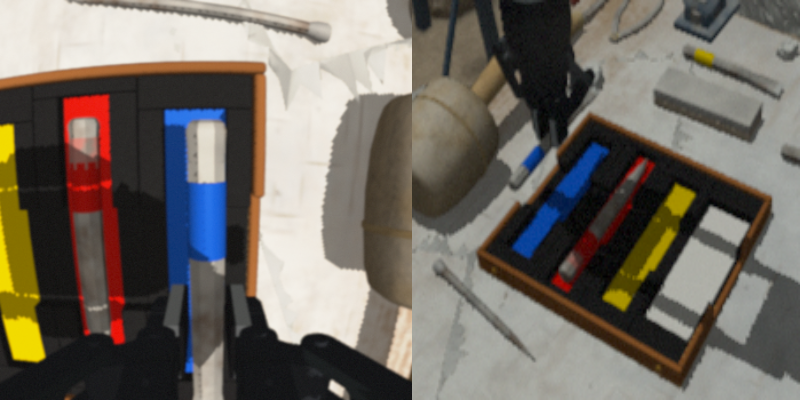

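Blue chisel hangs over its floor but ~7 mm to the right (crop 207 vs floor centre 196), as computed. Correct while descending.

```bash
python3 -m pendant '[{"dx":-0.0044,"dy":-0.007,"dz":0.01,"rx":0,"ry":0,"rz":0,"hand":0.002},{"dx":0,"dy":0,"dz":0.02,"rx":0,"ry":0,"rz":0,"hand":0.002},{"dx":0,"dy":0,"dz":0.02,"rx":0,"ry":0,"rz":0,"hand":0.002},{"dx":0,"dy":0,"dz":0.014,"rx":0,"ry":0,"rz":0,"hand":0.002},{"dx":0,"dy":0,"dz":0,"rx":0,"ry":0,"rz":0,"hand":0.002},{"dx":0,"dy":0,"dz":0,"rx":0,"ry":0,"rz":0,"hand":0.002}]'
python3 to.py 0.5597 0.4447 0.013 122.2
```

```text
clock: 15.68
position: [0.558, 0.4347, 0.0281]
ee_rot: [-0.001, 0.484, 0.875, -0.002]
contact_force: [-0.8, 0.5, -2.3]
width: 0.0156
gripper_force: 59.8
dx,dy,dz mm [ 7.6  6.8 15.1] rz -0.1 heading 122.1 tilt [-0.004 -0.003 -1.   ] q [ 0.56  0.62  1.45 -0.    1.07  0.  ] t 15.6833
```

```bash
python3 -m pendant '[{"dx":0,"dy":0,"dz":0,"rx":0,"ry":0,"rz":0,"hand":0.002},{"dx":0,"dy":0,"dz":0,"rx":0,"ry":0,"rz":0,"hand":0.002}]' >/dev/null
python3 to.py 0.5597 0.4447 0.013 122.2
python3 -m pendant '[{"dx":0.006,"dy":0.006,"dz":0.003,"rx":0,"ry":0,"rz":0,"hand":0.002},{"dx":0,"dy":0,"dz":0.003,"rx":0,"ry":0,"rz":0,"hand":0.002},{"dx":0,"dy":0,"dz":0,"rx":0,"ry":0,"rz":0,"hand":0.002},{"dx":0,"dy":0,"dz":0,"rx":0,"ry":0,"rz":0,"hand":0.002}]'
python3 to.py 0.5597 0.4447 0.013 122.2
```

```text
dx,dy,dz mm [ 6.9  3.8 18.1] rz -0.03 heading 122.2 tilt [ 0.002  0.001 -1.   ] q [ 0.56  0.62  1.45 -0.    1.07  0.  ] t 15.85
clock: 16.18
position: [0.5608, 0.4452, 0.0237]
ee_rot: [-0.0, 0.483, 0.876, -0.0]
contact_force: [0.2, 0.3, -4.2]
width: 0.016
gripper_force: 59.8
dx,dy,dz mm [ 0.2 -1.2 10.7] rz 0.05 heading 122.2 tilt [-0. -0. -1.] q [ 0.57  0.63  1.44 -0.    1.07  0.01] t 16.1833
```

```bash
python3 -m pendant '[{"dx":0,"dy":-0.001,"dz":0.004,"rx":0,"ry":0,"rz":0,"hand":0.002},{"dx":0,"dy":0,"dz":0.003,"rx":0,"ry":0,"rz":0,"hand":0.002},{"dx":0,"dy":0,"dz":0.0015,"rx":0,"ry":0,"rz":0,"hand":0.002},{"dx":0,"dy":0,"dz":0,"rx":0,"ry":0,"rz":0,"hand":0.002},{"dx":0,"dy":0,"dz":0,"rx":0,"ry":0,"rz":0,"hand":0.002}]'
python3 -m pendant '[{"dx":0,"dy":0,"dz":0.0015,"rx":0,"ry":0,"rz":0,"hand":0.002},{"dx":0,"dy":0,"dz":0,"rx":0,"ry":0,"rz":0,"hand":0.002},{"dx":0,"dy":0,"dz":0,"rx":0,"ry":0,"rz":0,"hand":0.002}]'
```

```text
clock: 16.6
position: [0.5601, 0.4444, 0.015]
ee_rot: [-0.0, 0.483, 0.876, -0.0]
contact_force: [-0.2, -0.3, -4.0]
width: 0.0155
gripper_force: 59.8
clock: 16.85
position: [0.5603, 0.4445, 0.0138]
ee_rot: [0.0, 0.483, 0.876, 0.0]
contact_force: [-0.8, 0.6, -3.0]
width: 0.0157
gripper_force: 59.8
```

```bash
python3 -m pendant '[{"dx":0,"dy":0,"dz":0.0015,"rx":0,"ry":0,"rz":0,"hand":0.002},{"dx":0,"dy":0,"dz":0,"rx":0,"ry":0,"rz":0,"hand":0.002},{"dx":0,"dy":0,"dz":0,"rx":0,"ry":0,"rz":0,"hand":0.002}]'
python3 -m pendant '[{"dx":0,"dy":0,"dz":0.0015,"rx":0,"ry":0,"rz":0,"hand":0.002},{"dx":0,"dy":0,"dz":0,"rx":0,"ry":0,"rz":0,"hand":0.002},{"dx":0,"dy":0,"dz":0,"rx":0,"ry":0,"rz":0,"hand":0.002}]'
```

```text
clock: 17.1
position: [0.5605, 0.4447, 0.013]
ee_rot: [0.0, 0.483, 0.876, 0.0]
contact_force: [-0.3, 0.1, 1.3]
width: 0.0154
gripper_force: 60.3
clock: 17.35
position: [0.5606, 0.4446, 0.0129]
ee_rot: [0.0, 0.483, 0.876, 0.001]
contact_force: [-2.2, -1.6, 6.9]
width: 0.0157
gripper_force: 61.2
```

```bash
python3 -m pendant '[{"dx":0,"dy":0,"dz":0,"rx":0,"ry":0,"rz":0,"hand":0.022},{"dx":0,"dy":0,"dz":0,"rx":0,"ry":0,"rz":0,"hand":0.032},{"dx":0,"dy":0,"dz":0,"rx":0,"ry":0,"rz":0,"hand":0.032},{"dx":0,"dy":0,"dz":0,"rx":0,"ry":0,"rz":0,"hand":0.032},{"dx":0,"dy":0,"dz":-0.02,"rx":0,"ry":0,"rz":0,"hand":0.034},{"dx":0,"dy":0,"dz":-0.04,"rx":0,"ry":0,"rz":0,"hand":0.034},{"dx":0,"dy":0,"dz":-0.04,"rx":0,"ry":0,"rz":0,"hand":0.034},{"dx":0,"dy":0,"dz":-0.04,"rx":0,"ry":0,"rz":0,"hand":0.034},{"dx":0,"dy":0,"dz":0,"rx":0,"ry":0,"rz":0,"hand":0.034},{"dx":0,"dy":0,"dz":0,"rx":0,"ry":0,"rz":0,"hand":0.034}]' 60
 python3 shot.py w9; python3 shot.py s9 scene; python3 to.py 0.6539 0.1418 0.1 31.9
python3 -c "
import cv2,numpy as np,pickle
from h import *; d=pickle.load(open('w1.pkl','rb')); print('vise',[cast(d,[(413,105),(440,165),(440,100)],z).round(3).tolist() for z in (0,.06)])
a=cv2.imread('pics/w9.png')[0:350,100:460]; b=cv2.imread('pics/s9.png')[90:320,130:410]
cv2.imwrite('pics/c9.png',np.hstack([cv2.resize(a,(380,400)),cv2.resize(b,(420,400))]))"
```

```text
clock: 18.18
position: [0.562, 0.4457, 0.1546]
ee_rot: [0.002, 0.483, 0.876, 0.003]
contact_force: [-0.2, 0.6, -1.5]
width: 0.0338
gripper_force: 0.0
dx,dy,dz mm [-306.   -81.4   50.1] rz 90.32 heading 122.2 tilt [-0.001 -0.001 -1.   ] q [ 0.57  0.53  1.29 -0.    1.32  0.01] t 18.2833
vise [[[0.72, 0.143, 0.0], [0.771, 0.057, 0.0], [0.764, 0.154, -0.0]], [[0.694, 0.14, 0.06], [0.739, 0.066, 0.06], [0.733, 0.15, 0.06]]]
```

View pics/c9.png

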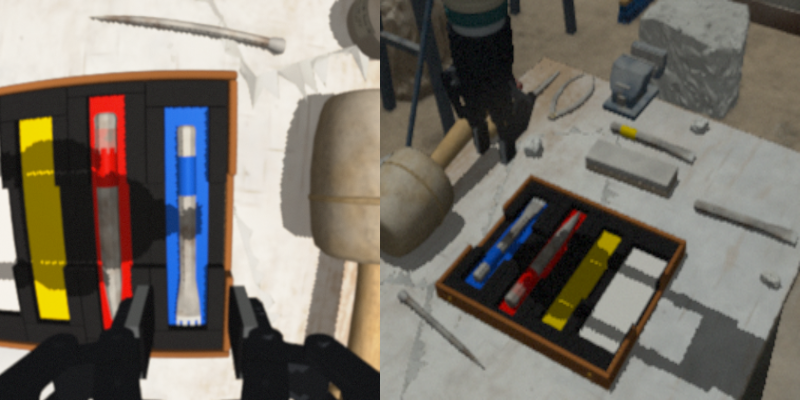

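Blue chisel is down inside the blue floor (left crop cols 165–210) and red is undisturbed. Next the yellow one; I'll check numerically now to save pictures.

```bash
cat > band.py <<'E'
import sys,pickle; from h import *
n,z=sys.argv[1],float(sys.argv[2]); s=manip.get_state(); d=snap("wrist"); pickle.dump(d,open("b.pkl","wb"))
b=blobs(mask(d,n))[0]; ys,xs=np.nonzero(b[2]); P=cast(d,np.stack([xs,ys],1),z)
r=cv2.minAreaRect((P[:,:2]*1000).astype(np.float32)); c=np.array([*r[0],0])/1000; c[2]=z
t=q(s["ee_rot"]).as_matrix().T@(c-s["position"]); print("band",n,np.round(c,4),"rect",np.round(r[1],1),round(r[2],1),"in tool mm",(t*1000).round(1))
E
python3 -m pendant '[{"dx":-0.034,"dy":-0.009,"dz":0,"rx":0,"ry":0,"rz":0,"hand":0.036},{"dx":-0.034,"dy":-0.009,"dz":0,"rx":0,"ry":0,"rz":0,"hand":0.036},{"dx":-0.034,"dy":-0.009,"dz":0,"rx":0,"ry":0,"rz":0,"hand":0.036},{"dx":-0.034,"dy":-0.009,"dz":0,"rx":0,"ry":0,"rz":0,"hand":0.036},{"dx":-0.034,"dy":-0.009,"dz":0,"rx":0,"ry":0,"rz":0,"hand":0.036},{"dx":-0.034,"dy":-0.009,"dz":0,"rx":0,"ry":0,"rz":0,"hand":0.036},{"dx":-0.034,"dy":-0.009,"dz":0,"rx":0,"ry":0,"rz":0,"hand":0.036},{"dx":-0.034,"dy":-0.009,"dz":0,"rx":0,"ry":0,"rz":0,"hand":0.036},{"dx":-0.034,"dy":-0.009,"dz":0,"rx":0,"ry":0,"rz":0,"hand":0.036}]'
python3 -m pendant '[{"dx":0,"dy":0,"dz":0.006,"rx":0,"ry":0,"rz":6.95,"hand":0.036},{"dx":0,"dy":0,"dz":0.006,"rx":0,"ry":0,"rz":6.95,"hand":0.036},{"dx":0,"dy":0,"dz":0.006,"rx":0,"ry":0,"rz":6.95,"hand":0.036},{"dx":0,"dy":0,"dz":0.006,"rx":0,"ry":0,"rz":6.95,"hand":0.036},{"dx":0,"dy":0,"dz":0.006,"rx":0,"ry":0,"rz":6.95,"hand":0.036},{"dx":0,"dy":0,"dz":0.006,"rx":0,"ry":0,"rz":6.95,"hand":0.036},{"dx":0,"dy":0,"dz":0.006,"rx":0,"ry":0,"rz":6.95,"hand":0.036},{"dx":0,"dy":0,"dz":0.006,"rx":0,"ry":0,"rz":6.95,"hand":0.036},{"dx":0,"dy":0,"dz":0.006,"rx":0,"ry":0,"rz":6.95,"hand":0.036},{"dx":0,"dy":0,"dz":0.006,"rx":0,"ry":0,"rz":6.95,"hand":0.036},{"dx":0,"dy":0,"dz":0.006,"rx":0,"ry":0,"rz":6.95,"hand":0.036},{"dx":0,"dy":0,"dz":0.006,"rx":0,"ry":0,"rz":6.95,"hand":0.036}]'
python3 -m pendant '[{"dx":0,"dy":0,"dz":0.006,"rx":0,"ry":0,"rz":6.95,"hand":0.036},{"dx":0,"dy":0,"dz":0,"rx":0,"ry":0,"rz":0,"hand":0.036},{"dx":0,"dy":0,"dz":0,"rx":0,"ry":0,"rz":0,"hand":0.036},{"dx":0,"dy":0,"dz":0,"rx":0,"ry":0,"rz":0,"hand":0.036}]'
python3 band.py yellow 0.014; python3 to.py 0.6539 0.1418 0.003 31.9
```

```text
clock: 19.03
position: [0.6537, 0.1406, 0.1481]
ee_rot: [-0.002, 0.483, 0.876, -0.001]
contact_force: [0.9, 0.4, -0.1]
width: 0.0363
gripper_force: 0.0
clock: 20.03
position: [0.6531, 0.1422, 0.0757]
ee_rot: [-0.001, 0.944, 0.329, -0.002]
contact_force: [0.9, -0.6, -0.0]
width: 0.0358
gripper_force: 0.0
clock: 20.37
position: [0.6543, 0.1424, 0.0718]
ee_rot: [-0.0, 0.961, 0.276, -0.001]
contact_force: [-1.0, 0.2, -0.7]
width: 0.0359
gripper_force: 0.0
band yellow [0.6833 0.16   0.014 ] rect [29.7 15. ] 31.6 in tool mm [34.1  0.4 57.7]
dx,dy,dz mm [-0.9  0.1 69.3] rz 0.08 heading 32.0 tilt [-0.001 -0.    -1.   ] q [0.11 0.53 1.51 0.   1.1  1.12] t 20.4167
```

```bash
python3 -m pendant '[{"dx":-0.002,"dy":0,"dz":0.02,"rx":0,"ry":0,"rz":0,"hand":0.036},{"dx":0,"dy":0,"dz":0.022,"rx":0,"ry":0,"rz":0,"hand":0.036},{"dx":0,"dy":0,"dz":0.017,"rx":0,"ry":0,"rz":0,"hand":0.036},{"dx":0,"dy":0,"dz":0.01,"rx":0,"ry":0,"rz":0,"hand":0.036},{"dx":0,"dy":0,"dz":0,"rx":0,"ry":0,"rz":0,"hand":0.036},{"dx":0,"dy":0,"dz":0,"rx":0,"ry":0,"rz":0,"hand":0.036}]' 60
python3 -m pendant '[{"dx":0,"dy":0,"dz":0,"rx":0,"ry":0,"rz":0,"hand":0.002},{"dx":0,"dy":0,"dz":0,"rx":0,"ry":0,"rz":0,"hand":0.002},{"dx":0,"dy":0,"dz":0,"rx":0,"ry":0,"rz":0,"hand":0.002},{"dx":0,"dy":0,"dz":0,"rx":0,"ry":0,"rz":0,"hand":0.002},{"dx":0,"dy":0,"dz":0,"rx":0,"ry":0,"rz":0,"hand":0.002}]' 60
python3 -m pendant '[{"dx":0,"dy":0,"dz":-0.02,"rx":0,"ry":0,"rz":0,"hand":0.002},{"dx":0,"dy":0,"dz":-0.035,"rx":0,"ry":0,"rz":0,"hand":0.002},{"dx":0,"dy":0,"dz":-0.035,"rx":0,"ry":0,"rz":0,"hand":0.002},{"dx":0,"dy":0,"dz":-0.02,"rx":0,"ry":0,"rz":0,"hand":0.002},{"dx":0,"dy":0,"dz":0,"rx":0,"ry":0,"rz":0,"hand":0.002},{"dx":0,"dy":0,"dz":0,"rx":0,"ry":0,"rz":0,"hand":0.002},{"dx":0,"dy":0,"dz":0,"rx":0,"ry":0,"rz":0,"hand":0.002}]'
python3 band.py yellow 0.123; python3 to.py 0.4456 0.3757 0.1 122.2
```

```text
clock: 20.92
position: [0.6533, 0.1414, 0.0038]
ee_rot: [0.0, 0.961, 0.275, -0.0]
contact_force: [0.4, -0.2, -0.4]
width: 0.0363
gripper_force: 0.0
clock: 21.33
position: [0.6543, 0.1417, 0.0055]
ee_rot: [0.0, 0.962, 0.275, 0.002]
contact_force: [-0.7, -0.1, 5.9]
width: 0.0166
gripper_force: 59.3
clock: 21.92
position: [0.6513, 0.1411, 0.1115]
ee_rot: [-0.0, 0.962, 0.275, -0.002]
contact_force: [-0.3, 0.1, -4.3]
width: 0.0169
gripper_force: 59.5
band yellow [0.6815 0.1599 0.123 ] rect [29.9 15.2] 32.1 in tool mm [ 35.5  -0.  -11.7]
dx,dy,dz mm [ -50.6 -307.7   11.9] rz -90.33 heading 31.9 tilt [-0.006 -0.001 -1.   ] q [ 0.11  0.49  1.47 -0.    1.19  1.12] t 21.9667
```

```bash
python3 -m pendant '[{"dx":-0.0063,"dy":-0.0387,"dz":0,"rx":0,"ry":0,"rz":0,"hand":0.002},{"dx":-0.0063,"dy":-0.0387,"dz":0,"rx":0,"ry":0,"rz":0,"hand":0.002},{"dx":-0.0063,"dy":-0.0387,"dz":0,"rx":0,"ry":0,"rz":0,"hand":0.002},{"dx":-0.0063,"dy":-0.0387,"dz":0,"rx":0,"ry":0,"rz":0,"hand":0.002},{"dx":-0.0063,"dy":-0.0387,"dz":0,"rx":0,"ry":0,"rz":0,"hand":0.002},{"dx":-0.0063,"dy":-0.0387,"dz":0,"rx":0,"ry":0,"rz":0,"hand":0.002},{"dx":-0.0063,"dy":-0.0387,"dz":0,"rx":0,"ry":0,"rz":0,"hand":0.002},{"dx":-0.0063,"dy":-0.0387,"dz":0,"rx":0,"ry":0,"rz":0,"hand":0.002},{"dx":0,"dy":0,"dz":0,"rx":0,"ry":0,"rz":0,"hand":0.002}]'
python3 -m pendant '[{"dx":0,"dy":0,"dz":0,"rx":0,"ry":0,"rz":-6.95,"hand":0.002},{"dx":0,"dy":0,"dz":0,"rx":0,"ry":0,"rz":-6.95,"hand":0.002},{"dx":0,"dy":0,"dz":0,"rx":0,"ry":0,"rz":-6.95,"hand":0.002},{"dx":0,"dy":0,"dz":0,"rx":0,"ry":0,"rz":-6.95,"hand":0.002},{"dx":0,"dy":0,"dz":0,"rx":0,"ry":0,"rz":-6.95,"hand":0.002},{"dx":0,"dy":0,"dz":0,"rx":0,"ry":0,"rz":-6.95,"hand":0.002},{"dx":0,"dy":0,"dz":0,"rx":0,"ry":0,"rz":-6.95,"hand":0.002},{"dx":0,"dy":0,"dz":0,"rx":0,"ry":0,"rz":-6.95,"hand":0.002},{"dx":0,"dy":0,"dz":0,"rx":0,"ry":0,"rz":-6.95,"hand":0.002},{"dx":0,"dy":0,"dz":0,"rx":0,"ry":0,"rz":-6.95,"hand":0.002},{"dx":0,"dy":0,"dz":0,"rx":0,"ry":0,"rz":-6.95,"hand":0.002},{"dx":0,"dy":0,"dz":0,"rx":0,"ry":0,"rz":-6.95,"hand":0.002}]'
python3 -m pendant '[{"dx":0,"dy":0,"dz":0.01,"rx":0,"ry":0,"rz":-6.95,"hand":0.002},{"dx":0,"dy":0,"dz":0.02,"rx":0,"ry":0,"rz":0,"hand":0.002},{"dx":0,"dy":0,"dz":0.02,"rx":0,"ry":0,"rz":0,"hand":0.002},{"dx":0,"dy":0,"dz":0.01,"rx":0,"ry":0,"rz":0,"hand":0.002},{"dx":0,"dy":0,"dz":0,"rx":0,"ry":0,"rz":0,"hand":0.002},{"dx":0,"dy":0,"dz":0,"rx":0,"ry":0,"rz":0,"hand":0.002},{"dx":0,"dy":0,"dz":0,"rx":0,"ry":0,"rz":0,"hand":0.002},{"dx":0,"dy":0,"dz":0,"rx":0,"ry":0,"rz":0,"hand":0.002}]'
python3 to.py 0.4449 0.3771 0.0135 122.2
```

```text
clock: 22.72
position: [0.4397, 0.3818, 0.1113]
ee_rot: [-0.002, 0.961, 0.277, -0.004]
contact_force: [0.4, -0.0, -4.6]
width: 0.0167
gripper_force: 59.9
clock: 23.72
position: [0.4458, 0.3766, 0.1113]
ee_rot: [-0.001, 0.533, 0.846, -0.002]
contact_force: [-1.1, -0.2, -3.3]
width: 0.0167
gripper_force: 59.9
clock: 24.38
position: [0.4477, 0.3782, 0.0548]
ee_rot: [0.001, 0.483, 0.876, 0.001]
contact_force: [-0.1, 0.5, -2.9]
width: 0.0166
gripper_force: 59.9
dx,dy,dz mm [ 0.5 -3.1 41.3] rz 0.02 heading 122.2 tilt [ 0.002  0.001 -1.   ] q [ 0.58  0.44  1.73 -0.    0.97  0.02] t 24.3833
```

```bash
python3 -m pendant '[{"dx":0,"dy":-0.0025,"dz":0.015,"rx":0,"ry":0,"rz":0,"hand":0.002},{"dx":0,"dy":0,"dz":0.014,"rx":0,"ry":0,"rz":0,"hand":0.002},{"dx":0,"dy":0,"dz":0,"rx":0,"ry":0,"rz":0,"hand":0.002},{"dx":0,"dy":0,"dz":0,"rx":0,"ry":0,"rz":0,"hand":0.002},{"dx":0,"dy":0,"dz":0,"rx":0,"ry":0,"rz":0,"hand":0.002},{"dx":0,"dy":0,"dz":0,"rx":0,"ry":0,"rz":0,"hand":0.002}]'
python3 to.py 0.4449 0.3771 0.0135 122.2
```

```text
clock: 24.88
position: [0.4458, 0.377, 0.0261]
ee_rot: [0.001, 0.483, 0.876, 0.001]
contact_force: [-0.0, -0.4, -3.5]
width: 0.0166
gripper_force: 60.0
dx,dy,dz mm [ 0.5 -0.7 12.6] rz 0.02 heading 122.2 tilt [ 0.002  0.001 -1.   ] q [ 0.58  0.47  1.77 -0.    0.9   0.02] t 24.8833
```

```bash
python3 -m pendant '[{"dx":0,"dy":-0.0005,"dz":0.005,"rx":0,"ry":0,"rz":0,"hand":0.002},{"dx":0,"dy":0,"dz":0.004,"rx":0,"ry":0,"rz":0,"hand":0.002},{"dx":0,"dy":0,"dz":0.002,"rx":0,"ry":0,"rz":0,"hand":0.002},{"dx":0,"dy":0,"dz":0,"rx":0,"ry":0,"rz":0,"hand":0.002},{"dx":0,"dy":0,"dz":0,"rx":0,"ry":0,"rz":0,"hand":0.002}]'
python3 -m pendant '[{"dx":0,"dy":0,"dz":0.0015,"rx":0,"ry":0,"rz":0,"hand":0.002},{"dx":0,"dy":0,"dz":0,"rx":0,"ry":0,"rz":0,"hand":0.002},{"dx":0,"dy":0,"dz":0,"rx":0,"ry":0,"rz":0,"hand":0.002}]'
```

```text
clock: 25.3
position: [0.4443, 0.3761, 0.0137]
ee_rot: [-0.0, 0.483, 0.876, -0.0]
contact_force: [0.6, -0.4, -2.9]
width: 0.0167
gripper_force: 60.0
clock: 25.55
position: [0.4444, 0.3761, 0.0135]
ee_rot: [0.0, 0.483, 0.876, 0.0]
contact_force: [-2.4, -1.1, 5.0]
width: 0.0167
gripper_force: 61.0
```

Yellow touches the floor; release, rise, and go to the whetstone.

```bash
python3 -m pendant '[{"dx":0,"dy":0,"dz":0,"rx":0,"ry":0,"rz":0,"hand":0.022},{"dx":0,"dy":0,"dz":0,"rx":0,"ry":0,"rz":0,"hand":0.032},{"dx":0,"dy":0,"dz":0,"rx":0,"ry":0,"rz":0,"hand":0.032},{"dx":0,"dy":0,"dz":0,"rx":0,"ry":0,"rz":0,"hand":0.032},{"dx":0,"dy":0,"dz":-0.02,"rx":0,"ry":0,"rz":0,"hand":0.034},{"dx":0,"dy":0,"dz":-0.04,"rx":0,"ry":0,"rz":0,"hand":0.034},{"dx":0,"dy":0,"dz":-0.04,"rx":0,"ry":0,"rz":0,"hand":0.05},{"dx":0,"dy":0,"dz":-0.04,"rx":0,"ry":0,"rz":0,"hand":0.078},{"dx":0,"dy":0,"dz":0,"rx":0,"ry":0,"rz":0,"hand":0.078},{"dx":0,"dy":0,"dz":0,"rx":0,"ry":0,"rz":0,"hand":0.078}]' 60
python3 shot.py w10; python3 to.py 0.604 0.2034 0.1 35.1
python3 - <<'E'
import pickle; from h import *
d=pickle.load(open("w10.pkl","rb"))
for n in ("yellow","red","blue"):
    print(n,[(b[0],b[1],cast(d,b[1],.012).round(4).tolist()) for b in blobs(mask(d,n))[:4]])
E
```

```text
clock: 26.38
position: [0.446, 0.3773, 0.1553]
ee_rot: [0.002, 0.483, 0.876, 0.003]
contact_force: [-0.9, 0.5, 0.4]
width: 0.0778
gripper_force: 0.0
dx,dy,dz mm [-231.2   42.6   53.1] rz 87.12 heading 122.2 tilt [ 0.002  0.001 -1.   ] q [ 0.58  0.34  1.61 -0.    1.19  0.02] t 26.4333
yellow [(4966, [281.6, 180.3], [[0.4401, 0.3887, 0.012]])]
red [(4051, [350.6, 184.0], [[0.4955, 0.4198, 0.012]])]
blue [(3188, [415.7, 176.6], [[0.546, 0.4612, 0.012]])]
```

```bash
python3 -m pendant '[{"dx":-0.0385,"dy":0.0071,"dz":0,"rx":0,"ry":0,"rz":0,"hand":0.078},{"dx":-0.0385,"dy":0.0071,"dz":0,"rx":0,"ry":0,"rz":0,"hand":0.078},{"dx":-0.0385,"dy":0.0071,"dz":0,"rx":0,"ry":0,"rz":0,"hand":0.078},{"dx":-0.0385,"dy":0.0071,"dz":0,"rx":0,"ry":0,"rz":0,"hand":0.078},{"dx":-0.0385,"dy":0.0071,"dz":0,"rx":0,"ry":0,"rz":0,"hand":0.078},{"dx":-0.0385,"dy":0.0071,"dz":0,"rx":0,"ry":0,"rz":0,"hand":0.078},{"dx":0,"dy":0,"dz":0,"rx":0,"ry":0,"rz":6.7,"hand":0.078}]'
python3 -m pendant '[{"dx":0,"dy":0,"dz":0.006,"rx":0,"ry":0,"rz":6.7,"hand":0.078},{"dx":0,"dy":0,"dz":0.006,"rx":0,"ry":0,"rz":6.7,"hand":0.078},{"dx":0,"dy":0,"dz":0.006,"rx":0,"ry":0,"rz":6.7,"hand":0.078},{"dx":0,"dy":0,"dz":0.006,"rx":0,"ry":0,"rz":6.7,"hand":0.078},{"dx":0,"dy":0,"dz":0.006,"rx":0,"ry":0,"rz":6.7,"hand":0.078},{"dx":0,"dy":0,"dz":0.006,"rx":0,"ry":0,"rz":6.7,"hand":0.078},{"dx":0,"dy":0,"dz":0.006,"rx":0,"ry":0,"rz":6.7,"hand":0.078},{"dx":0,"dy":0,"dz":0.006,"rx":0,"ry":0,"rz":6.7,"hand":0.078},{"dx":0,"dy":0,"dz":0.006,"rx":0,"ry":0,"rz":6.7,"hand":0.078},{"dx":0,"dy":0,"dz":0.006,"rx":0,"ry":0,"rz":6.7,"hand":0.078},{"dx":0,"dy":0,"dz":0.006,"rx":0,"ry":0,"rz":6.7,"hand":0.078},{"dx":0,"dy":0,"dz":0.006,"rx":0,"ry":0,"rz":6.7,"hand":0.078}]'
python3 -m pendant '[{"dx":0,"dy":0,"dz":0,"rx":0,"ry":0,"rz":0,"hand":0.078},{"dx":0,"dy":0,"dz":0,"rx":0,"ry":0,"rz":0,"hand":0.078},{"dx":0,"dy":0,"dz":0,"rx":0,"ry":0,"rz":0,"hand":0.078}]'
python3 to.py 0.604 0.2034 0.001 35.1; python3 shot.py w11
python3 - <<'E'
import pickle; from h import *
d=pickle.load(open("w11.pkl","rb")); g=cv2.cvtColor(d["frame"],cv2.COLOR_RGB2GRAY)
for r in (90,120,150,180,205): print(r,[int(v) for v in g[r,180:385:6]])
print("col281",[int(v) for v in g[40:330:6,281]])
print("expect corners px",proj(d,[[.604+a*.0197+b*.0614,.2034+a*-.028*.7+b*.043,.024] for a,b in ((0,1),(0,-1))]).round(0).tolist())
E
```

```text
clock: 27.02
position: [0.6079, 0.1972, 0.1493]
ee_rot: [0.001, 0.536, 0.844, -0.002]
contact_force: [0.4, 0.6, -1.1]
width: 0.0782
gripper_force: 0.0
clock: 28.02
position: [0.6018, 0.203, 0.0773]
ee_rot: [-0.0, 0.954, 0.299, -0.003]
contact_force: [0.0, 0.5, 0.5]
width: 0.0783
gripper_force: 0.0
clock: 28.27
position: [0.603, 0.2033, 0.0793]
ee_rot: [-0.0, 0.953, 0.303, -0.001]
contact_force: [-0.2, 0.3, -0.4]
width: 0.078
gripper_force: 0.0
dx,dy,dz mm [ 1.   0.5 78.3] rz 0.16 heading 35.3 tilt [-0.002 -0.    -1.   ] q [ 0.22  0.48  1.58 -0.    1.08  1.17] t 28.2667
90 [179, 181, 180, 179, 178, 182, 181, 184, 186, 186, 186, 182, 181, 183, 183, 185, 181, 180, 182, 183, 186, 183, 176, 180, 181, 182, 185, 184, 180, 181, 176, 178, 179, 174, 158]
120 [183, 182, 182, 183, 182, 183, 183, 176, 171, 174, 177, 166, 165, 163, 165, 163, 160, 158, 161, 159, 161, 160, 160, 156, 182, 178, 174, 174, 182, 183, 181, 180, 178, 173, 173]
150 [184, 178, 181, 186, 186, 184, 183, 178, 173, 179, 173, 164, 159, 163, 157, 158, 161, 164, 166, 169, 164, 165, 162, 163, 163, 161, 183, 165, 161, 159, 168, 182, 180, 178, 179]
180 [189, 183, 180, 179, 168, 157, 146, 151, 155, 176, 179, 160, 164, 167, 167, 166, 168, 169, 170, 168, 166, 168, 172, 159, 181, 186, 182, 183, 186, 183, 183, 180, 180, 180, 178]
205 [150, 184, 183, 153, 162, 160, 181, 181, 168, 181, 182, 161, 161, 165, 167, 167, 165, 164, 162, 164, 170, 163, 167, 165, 175, 176, 179, 180, 178, 179, 177, 178, 176, 178, 179]
col281 [174, 173, 179, 184, 172, 170, 176, 182, 182, 181, 183, 159, 165, 162, 160, 158, 166, 164, 164, 160, 158, 160, 161, 165, 165, 169, 167, 166, 164, 166, 164, 159, 155, 82, 84, 84, 80, 78, 77, 76, 78, 74, 75, 76, 74, 75, 79, 88, 90]
expect corners px [[283.0, 106.0], [281.0, 319.0]]
```

Numeric check: the stone's edges run at columns ~246–321 all along (aligned, centred on 283) and its end at row ~104 against 106 expected. Descend and grip.

```bash
python3 -m pendant '[{"dx":0.001,"dy":0,"dz":0.022,"rx":0,"ry":0,"rz":0,"hand":0.074},{"dx":0,"dy":0,"dz":0.024,"rx":0,"ry":0,"rz":0,"hand":0.074},{"dx":0,"dy":0,"dz":0.018,"rx":0,"ry":0,"rz":0,"hand":0.074},{"dx":0,"dy":0,"dz":0.01,"rx":0,"ry":0,"rz":0,"hand":0.074},{"dx":0,"dy":0,"dz":0.002,"rx":0,"ry":0,"rz":0,"hand":0.074},{"dx":0,"dy":0,"dz":0,"rx":0,"ry":0,"rz":0,"hand":0.074},{"dx":0,"dy":0,"dz":0,"rx":0,"ry":0,"rz":0,"hand":0.074}]' 60
python3 -m pendant '[{"dx":0,"dy":0,"dz":0,"rx":0,"ry":0,"rz":0,"hand":0.03},{"dx":0,"dy":0,"dz":0,"rx":0,"ry":0,"rz":0,"hand":0.03},{"dx":0,"dy":0,"dz":0,"rx":0,"ry":0,"rz":0,"hand":0.03},{"dx":0,"dy":0,"dz":0,"rx":0,"ry":0,"rz":0,"hand":0.03},{"dx":0,"dy":0,"dz":0,"rx":0,"ry":0,"rz":0,"hand":0.03}]' 60
python3 -m pendant '[{"dx":0,"dy":0,"dz":-0.02,"rx":0,"ry":0,"rz":0,"hand":0.03},{"dx":0,"dy":0,"dz":-0.035,"rx":0,"ry":0,"rz":0,"hand":0.03},{"dx":0,"dy":0,"dz":-0.035,"rx":0,"ry":0,"rz":0,"hand":0.03},{"dx":0,"dy":0,"dz":-0.01,"rx":0,"ry":0,"rz":0,"hand":0.03},{"dx":0,"dy":0,"dz":0,"rx":0,"ry":0,"rz":0,"hand":0.03},{"dx":0,"dy":0,"dz":0,"rx":0,"ry":0,"rz":0,"hand":0.03},{"dx":0,"dy":0,"dz":0,"rx":0,"ry":0,"rz":0,"hand":0.03}]'
python3 to.py 0.3932 0.334 0.1 122.2; python3 shot.py w12;  python3 - <<'E'
import pickle; from h import *
d=pickle.load(open("w12.pkl","rb")); g=cv2.cvtColor(d["frame"],cv2.COLOR_RGB2GRAY)
print("col281 from 60",[int(v) for v in g[60:200:4,281]])
s=manip.get_state(); M=q(s["ee_rot"]).as_matrix()
print("expected end row per offset",[(o,proj(d,s["position"]+M@np.array([.075+o,0,-.022]))[0].round(1).tolist()) for o in (-.006,-.003,0,.003,.006)])
E
```

```text
clock: 28.9
position: [0.6053, 0.2042, 0.0053]
ee_rot: [0.0, 0.953, 0.302, 0.001]
contact_force: [1.0, -0.7, -0.5]
width: 0.074
gripper_force: 0.0
clock: 29.32
position: [0.6054, 0.2044, 0.006]
ee_rot: [-0.0, 0.953, 0.302, 0.001]
contact_force: [-1.1, -0.3, 5.9]
width: 0.0467
gripper_force: 65.5
clock: 29.9
position: [0.6024, 0.2035, 0.1018]
ee_rot: [-0.0, 0.953, 0.302, -0.002]
contact_force: [0.6, 0.3, -2.9]
width: 0.0464
gripper_force: 64.4
dx,dy,dz mm [ -96.1 -227.1    2.6] rz -87.08 heading 35.1 tilt [-0.005 -0.001 -1.   ] q [ 0.22  0.46  1.55 -0.    1.13  1.17] t 29.9
col281 from 60 [191, 188, 178, 178, 181, 185, 186, 190, 186, 186, 190, 191, 163, 165, 168, 169, 169, 165, 164, 164, 164, 165, 168, 170, 170, 172, 170, 166, 167, 169, 169, 166, 163, 162, 162]
expected end row per offset [(-0.006, [281.7, 120.3]), (-0.003, [281.7, 112.3]), (0, [281.7, 104.3]), (0.003, [281.7, 96.4]), (0.006, [281.7, 88.4])]
```

```bash
python3 -m pendant '[{"dx":-0.0137,"dy":-0.0324,"dz":0,"rx":0,"ry":0,"rz":0,"hand":0.03},{"dx":-0.0137,"dy":-0.0324,"dz":0,"rx":0,"ry":0,"rz":0,"hand":0.03},{"dx":-0.0137,"dy":-0.0324,"dz":0,"rx":0,"ry":0,"rz":0,"hand":0.03},{"dx":-0.0137,"dy":-0.0324,"dz":0,"rx":0,"ry":0,"rz":0,"hand":0.03},{"dx":-0.0137,"dy":-0.0324,"dz":0,"rx":0,"ry":0,"rz":0,"hand":0.03},{"dx":-0.0137,"dy":-0.0324,"dz":0,"rx":0,"ry":0,"rz":0,"hand":0.03},{"dx":-0.0137,"dy":-0.0324,"dz":0,"rx":0,"ry":0,"rz":0,"hand":0.03},{"dx":0,"dy":0,"dz":0,"rx":0,"ry":0,"rz":-6.7,"hand":0.03}]'
python3 -m pendant '[{"dx":0,"dy":0,"dz":0,"rx":0,"ry":0,"rz":-6.7,"hand":0.03},{"dx":0,"dy":0,"dz":0,"rx":0,"ry":0,"rz":-6.7,"hand":0.03},{"dx":0,"dy":0,"dz":0,"rx":0,"ry":0,"rz":-6.7,"hand":0.03},{"dx":0,"dy":0,"dz":0,"rx":0,"ry":0,"rz":-6.7,"hand":0.03},{"dx":0,"dy":0,"dz":0,"rx":0,"ry":0,"rz":-6.7,"hand":0.03},{"dx":0,"dy":0,"dz":0,"rx":0,"ry":0,"rz":-6.7,"hand":0.03},{"dx":0,"dy":0,"dz":0,"rx":0,"ry":0,"rz":-6.7,"hand":0.03},{"dx":0,"dy":0,"dz":0,"rx":0,"ry":0,"rz":-6.7,"hand":0.03},{"dx":0,"dy":0,"dz":0,"rx":0,"ry":0,"rz":-6.7,"hand":0.03},{"dx":0,"dy":0,"dz":0,"rx":0,"ry":0,"rz":-6.7,"hand":0.03},{"dx":0,"dy":0,"dz":0,"rx":0,"ry":0,"rz":-6.7,"hand":0.03},{"dx":0,"dy":0,"dz":0,"rx":0,"ry":0,"rz":-6.7,"hand":0.03}]'
python3 -m pendant '[{"dx":0,"dy":0,"dz":0.01,"rx":0,"ry":0,"rz":0,"hand":0.03},{"dx":0,"dy":0,"dz":0.02,"rx":0,"ry":0,"rz":0,"hand":0.03},{"dx":0,"dy":0,"dz":0.01,"rx":0,"ry":0,"rz":0,"hand":0.03},{"dx":0,"dy":0,"dz":0,"rx":0,"ry":0,"rz":0,"hand":0.03},{"dx":0,"dy":0,"dz":0,"rx":0,"ry":0,"rz":0,"hand":0.03},{"dx":0,"dy":0,"dz":0,"rx":0,"ry":0,"rz":0,"hand":0.03}]'
python3 to.py 0.3937 0.3342 0.014 122.2
python3 - <<'E'
import pickle; from h import *
d=pickle.load(open("w10.pkl","rb")); h=cv2.cvtColor(d["frame"],cv2.COLOR_RGB2HSV); m=((h[:,:,2]>85)&(h[:,:,1]<60)).astype(np.uint8)
a=np.radians(32.2)
for b in blobs(m,800):
    if not(120<b[1][0]<260): continue
    ys,xs=np.nonzero(b[2]); P=cast(d,np.stack([xs,ys],1),.008)[:,:2]-[.3937,.3342]
    X=P@[np.cos(a),np.sin(a)]; Y=P@[-np.sin(a),np.cos(a)]
    print(b[:2],"x",np.percentile(X,[1,99]).round(4),"y",np.percentile(Y,[1,99]).round(4))
E
```

```text
clock: 30.62
position: [0.3873, 0.3354, 0.102]
ee_rot: [-0.001, 0.933, 0.359, -0.005]
contact_force: [-0.6, -1.0, -3.1]
width: 0.0465
gripper_force: 64.5
clock: 31.62
position: [0.3943, 0.3335, 0.1023]
ee_rot: [-0.001, 0.481, 0.877, -0.002]
contact_force: [0.0, 1.0, -3.5]
width: 0.0466
gripper_force: 64.6
clock: 32.12
position: [0.3956, 0.3344, 0.0642]
ee_rot: [0.0, 0.483, 0.875, -0.0]
contact_force: [-0.1, -0.6, -3.6]
width: 0.0465
gripper_force: 64.4
dx,dy,dz mm [ 0.8 -1.8 50.2] rz -0.02 heading 122.2 tilt [-0. -0. -1.] q [ 0.57  0.34  1.87 -0.    0.93  0.01] t 32.1167
(10476, [210.2, 190.8]) x [-0.0297  0.0298] y [-0.081   0.0862]
(1814, [131.0, 386.1]) x [-0.1938 -0.1055] y [-0.3437 -0.2104]
```

White insert centre confirmed within ~1–2 mm (x ±30 mm). Lower the stone.

```bash
python3 -m pendant '[{"dx":0.002,"dy":-0.0018,"dz":0.012,"rx":0,"ry":0,"rz":0,"hand":0.03},{"dx":0,"dy":0,"dz":0.015,"rx":0,"ry":0,"rz":0,"hand":0.03},{"dx":0,"dy":0,"dz":0.01,"rx":0,"ry":0,"rz":0,"hand":0.03},{"dx":0,"dy":0,"dz":0,"rx":0,"ry":0,"rz":0,"hand":0.03},{"dx":0,"dy":0,"dz":0,"rx":0,"ry":0,"rz":0,"hand":0.03},{"dx":0,"dy":0,"dz":0,"rx":0,"ry":0,"rz":0,"hand":0.03}]'
python3 to.py 0.3932 0.3352 0.014 122.2
python3 -m pendant '[{"dx":0,"dy":0,"dz":0.005,"rx":0,"ry":0,"rz":0,"hand":0.03},{"dx":0,"dy":0,"dz":0.004,"rx":0,"ry":0,"rz":0,"hand":0.03},{"dx":0,"dy":0,"dz":0.002,"rx":0,"ry":0,"rz":0,"hand":0.03},{"dx":0,"dy":0,"dz":0,"rx":0,"ry":0,"rz":0,"hand":0.03},{"dx":0,"dy":0,"dz":0,"rx":0,"ry":0,"rz":0,"hand":0.03}]'
python3 to.py 0.3932 0.3352 0.014 122.2
```

```text
clock: 32.62
position: [0.3936, 0.3355, 0.028]
ee_rot: [0.0, 0.483, 0.876, 0.001]
contact_force: [0.6, 0.7, -3.4]
width: 0.0465
gripper_force: 64.4
dx,dy,dz mm [-0.  -0.5 14. ] rz 0.01 heading 122.2 tilt [ 0.001  0.001 -1.   ] q [ 0.57  0.39  1.91 -0.    0.84  0.01] t 32.6167
clock: 33.03
position: [0.3928, 0.335, 0.0162]
ee_rot: [-0.0, 0.483, 0.876, -0.0]
contact_force: [-0.1, -0.1, -3.1]
width: 0.0463
gripper_force: 64.6
dx,dy,dz mm [-0.   0.5  2.2] rz 0.02 heading 122.2 tilt [-0. -0. -1.] q [ 0.57  0.41  1.93 -0.    0.81  0.01] t 33.0333
```

```bash
python3 -m pendant '[{"dx":0,"dy":0,"dz":0.0015,"rx":0,"ry":0,"rz":0,"hand":0.03},{"dx":0,"dy":0,"dz":0,"rx":0,"ry":0,"rz":0,"hand":0.03},{"dx":0,"dy":0,"dz":0,"rx":0,"ry":0,"rz":0,"hand":0.03}]'
python3 -m pendant '[{"dx":0,"dy":0,"dz":0.0015,"rx":0,"ry":0,"rz":0,"hand":0.03},{"dx":0,"dy":0,"dz":0,"rx":0,"ry":0,"rz":0,"hand":0.03},{"dx":0,"dy":0,"dz":0,"rx":0,"ry":0,"rz":0,"hand":0.03}]'
```

```text
clock: 33.28
position: [0.3929, 0.335, 0.0148]
ee_rot: [0.0, 0.483, 0.876, 0.0]
contact_force: [0.1, -0.4, -3.6]
width: 0.0468
gripper_force: 64.6
clock: 33.53
position: [0.3931, 0.3352, 0.014]
ee_rot: [0.0, 0.483, 0.876, 0.0]
contact_force: [-1.5, -0.5, 3.4]
width: 0.0464
gripper_force: 65.4
```

Contact at the expected height. Release gently, rise, and look.

```bash
python3 -m pendant '[{"dx":0,"dy":0,"dz":0,"rx":0,"ry":0,"rz":0,"hand":0.052},{"dx":0,"dy":0,"dz":0,"rx":0,"ry":0,"rz":0,"hand":0.06},{"dx":0,"dy":0,"dz":0,"rx":0,"ry":0,"rz":0,"hand":0.06},{"dx":0,"dy":0,"dz":0,"rx":0,"ry":0,"rz":0,"hand":0.06},{"dx":0,"dy":0,"dz":-0.02,"rx":0,"ry":0,"rz":0,"hand":0.06},{"dx":0,"dy":0,"dz":-0.04,"rx":0,"ry":0,"rz":0,"hand":0.06},{"dx":0,"dy":0,"dz":-0.04,"rx":0,"ry":0,"rz":0,"hand":0.06},{"dx":0,"dy":0,"dz":-0.04,"rx":0,"ry":0,"rz":0,"hand":0.06},{"dx":0,"dy":0,"dz":-0.04,"rx":0,"ry":0,"rz":0,"hand":0.06},{"dx":0,"dy":0,"dz":0,"rx":0,"ry":0,"rz":0,"hand":0.06},{"dx":0,"dy":0,"dz":0,"rx":0,"ry":0,"rz":0,"hand":0.06}]' 60
python3 shot.py w13; python3 shot.py s13 scene
python3 -c "
import cv2,numpy as np
a=cv2.imread('pics/w13.png')[0:400,80:500]; b=cv2.imread('pics/s13.png')[130:320,150:430]
cv2.imwrite('pics/c13.png',np.hstack([cv2.resize(a,(360,342)),cv2.resize(b,(440,342),interpolation=cv2.INTER_CUBIC)]))"
```

```text
clock: 34.45
position: [0.3944, 0.336, 0.1961]
ee_rot: [0.002, 0.483, 0.876, 0.003]
contact_force: [-0.9, 0.1, -0.2]
width: 0.0601
gripper_force: 0.0
```

View pics/c13.png

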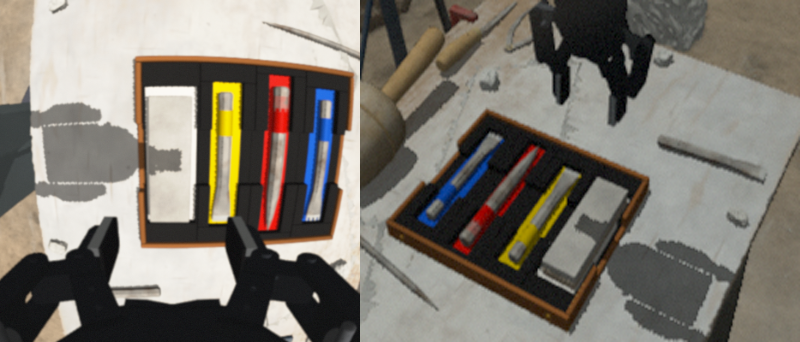

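All four lie in their recesses (stone at cols 147–195, with white rim showing above it; yellow, red and blue at 225, 275 and 320), and the two unbanded chisels are untouched.

```bash
python3 -c "
from rig import manip
print(manip.sign_off())"
```

```text
the job is handed in; nothing more can be done
None
```

I laid the red, blue and yellow chisels and the whetstone in their matching inserts, left the two unbanded chisels where they lay, and handed the job in at about 34.5 s of the 96 s allowed; the result of the judging was not shown.

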